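# Deal the coasters out to the two serving trays

## Task

Someone has begun to deal coasters out to two serving trays: one tray has its first coaster, the other is still empty. Carry on from the caddy, one coaster to each tray in turn, the empty tray first, then the other, and so on, until the caddy is empty and both trays hold two coasters, lying flat on the tray's floor or squarely on one another. Set each coaster down rather than dropping it, and leave the mug, jar and bowl alone.

Things in the scene. Friction and masses are not known exactly. Their poses are not given: they have to be found in the camera images.
- caddy: white steel coaster caddy, fixed: coasters lie stacked flat on its 12 mm foot, long side along its x, between 5 mm side walls (+y, -y) and a 6 mm back wall (+x), all 48 mm high; the front (-x, towards the robot) is open. Inside 68.5 mm wide: no finger fits beside a coaster. Origin: on the worktop under the stack's centre; z up. Back wall's inner face at x = 56 mm
- caddy_front (a point): middle of the caddy's open front edge, on top of the 12 mm foot (caddy x = -55 mm); foot, side walls and the coasters' front edges all end level here; axes as the caddy. A coaster drawn about 40 mm out past it still rests on those below (or the foot), and its long sides can then be gripped
- caddy_rim (a point): centre of the caddy's mouth, level with its walls' top, 48 mm up, 6 mm above a full stack of three; axes as the caddy. The top coaster can be reached from here with closed fingers: pressed down with 8 to 15 N it follows (less may slip) the fingertips, for coasters slide more easily on one another than under a fingertip
- tray_a: serving tray A: plain steel, 160 mm long (its x) by 140 mm wide (its y), flat floor 5 mm thick with a 5 mm thick rim all round, 17 mm high in all; inside 150 x 130 mm. It stands firmly on the worktop. Both trays are alike. Origin: centre of its underside, on the worktop; z up. At the start it holds one coaster
- tray_b: serving tray B: plain steel, 160 mm long (its x) by 140 mm wide (its y), flat floor 5 mm thick with a 5 mm thick rim all round, 17 mm high in all; inside 150 x 130 mm. It stands firmly on the worktop. Both trays are alike. Origin: centre of its underside, on the worktop; z up. At the start it is empty
- coaster_1: oblong coaster of pale lacquered wood, 110 mm long (its x), 64 mm wide (its y), 10 mm thick (its z), about 55 g (40 to 75). Origin: its centre. All four are alike. At the start this one lies in the caddy, at the bottom of the stack
- coaster_2: oblong coaster of pale lacquered wood, 110 mm long (its x), 64 mm wide (its y), 10 mm thick (its z), about 55 g (40 to 75). Origin: its centre. All four are alike. At the start this one lies in the caddy, in the middle of the stack
- coaster_3: oblong coaster of pale lacquered wood, 110 mm long (its x), 64 mm wide (its y), 10 mm thick (its z), about 55 g (40 to 75). Origin: its centre. All four are alike. At the start this one lies in the caddy, on top of the stack
- coaster_4: oblong coaster of pale lacquered wood, 110 mm long (its x), 64 mm wide (its y), 10 mm thick (its z), about 55 g (40 to 75). Origin: its centre. All four are alike. At the start this one lies in tray A
- mug: bystander: white mug, 95 mm high, 82 mm across, standing beyond the trays. Origin: centre of its underside
- jar: bystander: amber glass jar with a steel lid, 100 mm high, 72 mm across, standing beyond the trays. Origin: centre of its underside
- bowl: bystander: blue ceramic bowl, 50 mm high, 110 mm across, standing beyond the trays. Origin: centre of its underside

How it is judged:
On the way, in this order (a step that is already met when the one before it is completed fails the run):
1. first round complete: each tray holds exactly one coaster (((horizontal distance between coaster_1 and tray_a below 0.05 m and z of coaster_1 in the frame of tray_a between 0.004 and 0.026 m) or (horizontal distance between coaster_2 and tray_a below 0.05 m and z of coaster_2 in the frame of tray_a between 0.004 and 0.026 m) or (horizontal distance between coaster_3 and tray_a below 0.05 m and z of coaster_3 in the frame of tray_a between 0.004 and 0.026 m) or (horizontal distance between coaster_4 and tray_a below 0.05 m and z of coaster_4 in the frame of tray_a between 0.004 and 0.026 m)) and ((horizontal distance between coaster_1 and tray_b below 0.05 m and z of coaster_1 in the frame of tray_b between 0.004 and 0.026 m) or (horizontal distance between coaster_2 and tray_b below 0.05 m and z of coaster_2 in the frame of tray_b between 0.004 and 0.026 m) or (horizontal distance between coaster_3 and tray_b below 0.05 m and z of coaster_3 in the frame of tray_b between 0.004 and 0.026 m) or (horizontal distance between coaster_4 and tray_b below 0.05 m and z of coaster_4 in the frame of tray_b between 0.004 and 0.026 m)) and not ((horizontal distance between each of coaster_2, coaster_1 and tray_a below 0.05 m and z of coaster_2 in the frame of tray_a between 0.004 and 0.026 m and z of coaster_1 in the frame of tray_a between 0.004 and 0.026 m) or (horizontal distance between each of coaster_3, coaster_1 and tray_a below 0.05 m and z of coaster_3 in the frame of tray_a between 0.004 and 0.026 m and z of coaster_1 in the frame of tray_a between 0.004 and 0.026 m) or (horizontal distance between each of coaster_3, coaster_2 and tray_a below 0.05 m and z of coaster_3 in the frame of tray_a between 0.004 and 0.026 m and z of coaster_2 in the frame of tray_a between 0.004 and 0.026 m) or (horizontal distance between each of coaster_4, coaster_1 and tray_a below 0.05 m and z of coaster_4 in the frame of tray_a between 0.004 and 0.026 m and z of coaster_1 in the frame of tray_a between 0.004 and 0.026 m) or (horizontal distance between each of coaster_4, coaster_2 and tray_a below 0.05 m and z of coaster_4 in the frame of tray_a between 0.004 and 0.026 m and z of coaster_2 in the frame of tray_a between 0.004 and 0.026 m) or (horizontal distance between each of coaster_4, coaster_3 and tray_a below 0.05 m and z of coaster_4 in the frame of tray_a between 0.004 and 0.026 m and z of coaster_3 in the frame of tray_a between 0.004 and 0.026 m)) and not ((horizontal distance between each of coaster_2, coaster_1 and tray_b below 0.05 m and z of coaster_2 in the frame of tray_b between 0.004 and 0.026 m and z of coaster_1 in the frame of tray_b between 0.004 and 0.026 m) or (horizontal distance between each of coaster_3, coaster_1 and tray_b below 0.05 m and z of coaster_3 in the frame of tray_b between 0.004 and 0.026 m and z of coaster_1 in the frame of tray_b between 0.004 and 0.026 m) or (horizontal distance between each of coaster_3, coaster_2 and tray_b below 0.05 m and z of coaster_3 in the frame of tray_b between 0.004 and 0.026 m and z of coaster_2 in the frame of tray_b between 0.004 and 0.026 m) or (horizontal distance between each of coaster_4, coaster_1 and tray_b below 0.05 m and z of coaster_4 in the frame of tray_b between 0.004 and 0.026 m and z of coaster_1 in the frame of tray_b between 0.004 and 0.026 m) or (horizontal distance between each of coaster_4, coaster_2 and tray_b below 0.05 m and z of coaster_4 in the frame of tray_b between 0.004 and 0.026 m and z of coaster_2 in the frame of tray_b between 0.004 and 0.026 m) or (horizontal distance between each of coaster_4, coaster_3 and tray_b below 0.05 m and z of coaster_4 in the frame of tray_b between 0.004 and 0.026 m and z of coaster_3 in the frame of tray_b between 0.004 and 0.026 m))), for 0.2 s.
2. the tray that had its first coaster at the start (tray A) gets its second while the other holds one (((horizontal distance between each of coaster_2, coaster_1 and tray_a below 0.05 m and z of coaster_2 in the frame of tray_a between 0.004 and 0.026 m and z of coaster_1 in the frame of tray_a between 0.004 and 0.026 m) or (horizontal distance between each of coaster_3, coaster_1 and tray_a below 0.05 m and z of coaster_3 in the frame of tray_a between 0.004 and 0.026 m and z of coaster_1 in the frame of tray_a between 0.004 and 0.026 m) or (horizontal distance between each of coaster_3, coaster_2 and tray_a below 0.05 m and z of coaster_3 in the frame of tray_a between 0.004 and 0.026 m and z of coaster_2 in the frame of tray_a between 0.004 and 0.026 m) or (horizontal distance between each of coaster_4, coaster_1 and tray_a below 0.05 m and z of coaster_4 in the frame of tray_a between 0.004 and 0.026 m and z of coaster_1 in the frame of tray_a between 0.004 and 0.026 m) or (horizontal distance between each of coaster_4, coaster_2 and tray_a below 0.05 m and z of coaster_4 in the frame of tray_a between 0.004 and 0.026 m and z of coaster_2 in the frame of tray_a between 0.004 and 0.026 m) or (horizontal distance between each of coaster_4, coaster_3 and tray_a below 0.05 m and z of coaster_4 in the frame of tray_a between 0.004 and 0.026 m and z of coaster_3 in the frame of tray_a between 0.004 and 0.026 m)) and ((horizontal distance between coaster_1 and tray_b below 0.05 m and z of coaster_1 in the frame of tray_b between 0.004 and 0.026 m) or (horizontal distance between coaster_2 and tray_b below 0.05 m and z of coaster_2 in the frame of tray_b between 0.004 and 0.026 m) or (horizontal distance between coaster_3 and tray_b below 0.05 m and z of coaster_3 in the frame of tray_b between 0.004 and 0.026 m) or (horizontal distance between coaster_4 and tray_b below 0.05 m and z of coaster_4 in the frame of tray_b between 0.004 and 0.026 m)) and not ((horizontal distance between each of coaster_2, coaster_1 and tray_b below 0.05 m and z of coaster_2 in the frame of tray_b between 0.004 and 0.026 m and z of coaster_1 in the frame of tray_b between 0.004 and 0.026 m) or (horizontal distance between each of coaster_3, coaster_1 and tray_b below 0.05 m and z of coaster_3 in the frame of tray_b between 0.004 and 0.026 m and z of coaster_1 in the frame of tray_b between 0.004 and 0.026 m) or (horizontal distance between each of coaster_3, coaster_2 and tray_b below 0.05 m and z of coaster_3 in the frame of tray_b between 0.004 and 0.026 m and z of coaster_2 in the frame of tray_b between 0.004 and 0.026 m) or (horizontal distance between each of coaster_4, coaster_1 and tray_b below 0.05 m and z of coaster_4 in the frame of tray_b between 0.004 and 0.026 m and z of coaster_1 in the frame of tray_b between 0.004 and 0.026 m) or (horizontal distance between each of coaster_4, coaster_2 and tray_b below 0.05 m and z of coaster_4 in the frame of tray_b between 0.004 and 0.026 m and z of coaster_2 in the frame of tray_b between 0.004 and 0.026 m) or (horizontal distance between each of coaster_4, coaster_3 and tray_b below 0.05 m and z of coaster_4 in the frame of tray_b between 0.004 and 0.026 m and z of coaster_3 in the frame of tray_b between 0.004 and 0.026 m))), for 0.2 s.
At the end, for the whole second after the job is handed in: Each tray holds two of the four coasters (centre within 50 mm of the tray's centre in plan and 4 to 26 mm above its underside), all four lying flat (within 0.1 rad) and at rest, let go (((horizontal distance between each of coaster_2, coaster_1 and tray_a below 0.05 m and z of coaster_2 in the frame of tray_a between 0.004 and 0.026 m and z of coaster_1 in the frame of tray_a between 0.004 and 0.026 m) or (horizontal distance between each of coaster_3, coaster_1 and tray_a below 0.05 m and z of coaster_3 in the frame of tray_a between 0.004 and 0.026 m and z of coaster_1 in the frame of tray_a between 0.004 and 0.026 m) or (horizontal distance between each of coaster_3, coaster_2 and tray_a below 0.05 m and z of coaster_3 in the frame of tray_a between 0.004 and 0.026 m and z of coaster_2 in the frame of tray_a between 0.004 and 0.026 m) or (horizontal distance between each of coaster_4, coaster_1 and tray_a below 0.05 m and z of coaster_4 in the frame of tray_a between 0.004 and 0.026 m and z of coaster_1 in the frame of tray_a between 0.004 and 0.026 m) or (horizontal distance between each of coaster_4, coaster_2 and tray_a below 0.05 m and z of coaster_4 in the frame of tray_a between 0.004 and 0.026 m and z of coaster_2 in the frame of tray_a between 0.004 and 0.026 m) or (horizontal distance between each of coaster_4, coaster_3 and tray_a below 0.05 m and z of coaster_4 in the frame of tray_a between 0.004 and 0.026 m and z of coaster_3 in the frame of tray_a between 0.004 and 0.026 m)) and ((horizontal distance between each of coaster_2, coaster_1 and tray_b below 0.05 m and z of coaster_2 in the frame of tray_b between 0.004 and 0.026 m and z of coaster_1 in the frame of tray_b between 0.004 and 0.026 m) or (horizontal distance between each of coaster_3, coaster_1 and tray_b below 0.05 m and z of coaster_3 in the frame of tray_b between 0.004 and 0.026 m and z of coaster_1 in the frame of tray_b between 0.004 and 0.026 m) or (horizontal distance between each of coaster_3, coaster_2 and tray_b below 0.05 m and z of coaster_3 in the frame of tray_b between 0.004 and 0.026 m and z of coaster_2 in the frame of tray_b between 0.004 and 0.026 m) or (horizontal distance between each of coaster_4, coaster_1 and tray_b below 0.05 m and z of coaster_4 in the frame of tray_b between 0.004 and 0.026 m and z of coaster_1 in the frame of tray_b between 0.004 and 0.026 m) or (horizontal distance between each of coaster_4, coaster_2 and tray_b below 0.05 m and z of coaster_4 in the frame of tray_b between 0.004 and 0.026 m and z of coaster_2 in the frame of tray_b between 0.004 and 0.026 m) or (horizontal distance between each of coaster_4, coaster_3 and tray_b below 0.05 m and z of coaster_4 in the frame of tray_b between 0.004 and 0.026 m and z of coaster_3 in the frame of tray_b between 0.004 and 0.026 m)) and angle between the z axis of each of coaster_1, coaster_2, coaster_3, coaster_4 and the z axis of tray_a, either way round below 0.1 rad and linear speed of each of coaster_1, coaster_2, coaster_3, coaster_4 below 0.03 m/s); the robot touches nothing.
It fails at once if a coaster is dropped: it moves faster than 0.55 m/s without a finger touching it (a fall of some 15 mm) ((linear speed of coaster_1 above 0.55 m/s and contact force between the fingers and coaster_1 below 0.05 N) or (linear speed of coaster_2 above 0.55 m/s and contact force between the fingers and coaster_2 below 0.05 N) or (linear speed of coaster_3 above 0.55 m/s and contact force between the fingers and coaster_3 below 0.05 N) or (linear speed of coaster_4 above 0.55 m/s and contact force between the fingers and coaster_4 below 0.05 N)).
It fails at once if the mug, jar or bowl is moved more than 20 mm or tipped (distance of any of mug, jar, bowl from where it was at the start of the episode above 0.02 m or angle between any of mug, jar, bowl's own z axis and vertical above 0.3 rad).
It also fails if it takes over 70 s, if anything falls off the work surface, if the arm or the gripper's body presses on something with over 40 N, if the wrist force passes 120 N, or if a joint passes its speed limit or range.

## Robot

A 6-joint arm with a two-finger parallel gripper is mounted at the origin on the work surface. World frame = base frame: x ahead of the robot, y to its left, z up, the work surface at z = 0. Lengths are in m, angles in rad, forces in N, time in s.
With the tool pointing down it reaches from about 0.25 to 0.725 m from the base axis. Payload 4 kg.
Tool frame: the origin (TCP) lies between the finger pads; the fingertips stand 17 mm ahead of it and the grasp point (between the pads) lies 2 mm behind it; z points along the fingers, y is the direction in which the jaws open and shut (so a half turn about z gives the same grasp; the last joint's range is limited). The gripper opens to 85 mm and grips with 20 to 120 N. Pads are 22 mm wide; open, the fingers measure 114 mm over their backs; the gripper's body (76 mm by 85 mm) begins 54 mm behind the grasp point. The pads swing forward as they close: fully open they stand 13 mm farther back than shut.
Start: joints at [1.114, 0.241, 0.005, 1.335, 0, 1.571], TCP at [0.221, 0.449, 0.248] pointing down, gripper open.
Joint ranges: [-2.72, 2.72], [-1.05, 1.87], [-1.09, 1.28], [-1.99, 2.15], [-1.42, 1.44], [-3.14, 3.14]. Speed limits (rad/s): [2.79, 2.79, 3.14, 3.14, 3.14, 3.14].

## Interface

Orientations are given as a unit quaternion [x, y, z, w].
In Python, from workcell import readout, viewer, order gives the robot as it stands. The module is installed in compiled form; this text tells all that it offers.
- The arm moves only by the shell command python3 -m crank 'ROWS'. ROWS is text: rows parted by semicolons, each of 7 numbers parted by spaces: the shift along the tool's x, y, z in m, then the turn, a rotation vector about the tool's x, y, z in rad, then the gripper's target within -1 to 1 (shut at 1, half-way at 0, fully open at -1). A call has 1 to 20 rows; each row shifts and turns the pose as measured when the row begins, along the tool's axes as they then stand; what a row does not reach is not made up. A row lasts 1/12 s, in which the tool goes at most 41.7 mm and 7.16 degrees, less where a joint would pass 70% of its speed; a pose out of reach is approached as far as the arm can. A call with a gripper value outside its range is refused whole. The fingers move at their own pace and stop on an object; the grip force is fixed at half the most. Time passes only in rows, so rows that do not move let the fingers close. It gives the time, the measured TCP pose, the force and the opening at its end, in the units of the state.
- readout.get_obs(): the state, without advancing time (a new reading comes with each control period).
- viewer.camera(name): name is "side" or "top"; returns the picture (420x560x3 uint8, red, green, blue); there is no depth.
- viewer.calibration(name): a dict with "fx", "fy", "cx", "cy" (pixels), "eye" and "rotation" of the camera in the world. Camera axes: x right, y down, z forward; pixel columns grow to the right and rows downward; lengths in m; the calibration is good to about 2 mm. A picture is of the moment at which its call begins. calibration takes no time and is no camera call.
- order.job_done(): hands the job in, once; it reports no verdict.
The state is a dict: "clock": time; "joint_pos": joint angles; "joint_vel": joint speeds; "tau": joint torques, N m; "eef_pos": TCP position; "tool_rot": TCP orientation; "ft_force": force on the tool from outside, world axes, zero at the start; "ft_torque": the same for the moment, N m; "grip_width": finger opening in m.
Only numpy, scipy, OpenCV 4.12 (cv2) and the standard library are available. Lean on these libraries where they do the work, as an engineer would, in place of code of your own. Each camera call takes 0.05 s, during which the arm holds its last target. There are 200 camera calls.

## Working session

There is one attempt and no reset: what is moved stays moved. The work goes in short steps, Python scripts to look and compute and a shell command to move; the robot and the scene stay as the last step left them, time stands still between calls to the robot, and variables do not carry over. Pictures are saved under pics/ and viewed, about 8 in all and at most 12, crops included, and the job is handed in when it is done.

```bash
mkdir -p pics
python3 - <<'E'
from workcell import readout, viewer
import cv2
print(readout.get_obs())
for n in ("top","side"):
    print(n,viewer.calibration(n))
    cv2.imwrite(f"pics/{n}0.png",viewer.camera(n)[:,:,::-1])
E
```

```text
{'clock': 0.0, 'joint_pos': array([ 1.11396910e+00,  2.41432932e-01,  3.73158919e-03,  1.33517770e+00,
       -8.08223895e-06,  1.57078930e+00]), 'joint_vel': array([-3.00078460e-04, -4.07775077e-04,  8.58230616e-05, -6.14040133e-04,
       -1.22359499e-04,  1.07726501e-03]), 'tau': array([-4.99056878e-04, -3.72318721e+01,  2.52406937e+01,  1.68929558e-02,
        8.48265995e-05,  1.74762067e-05]), 'eef_pos': array([0.22029566, 0.44820258, 0.24740575]), 'tool_rot': array([ 2.26429079e-01,  9.74027098e-01, -1.01522534e-03, -2.31864947e-04]), 'ft_force': array([-0.11738963, -0.05481053,  0.18902108]), 'ft_torque': array([-0.0097562 ,  0.01217373,  0.01328263]), 'grip_width': 0.08545537868754753}
top {'fx': 546.3723104841698, 'fy': 546.3723104841698, 'cx': 277.90953583838245, 'cy': 203.16068751717768, 'eye': array([0.44080619, 0.01061751, 1.09124621]), 'rotation': array([ 0.7081265 , -0.70257714,  0.0572904 , -0.04074339])}
side {'fx': 525.9501940007458, 'fy': 525.9501940007458, 'cx': 281.4438268649068, 'cy': 220.11256922367755, 'eye': array([0.35042896, 0.70166983, 0.68811427]), 'rotation': array([-0.16727482,  0.89196532, -0.41435173,  0.06877239])}
```

View pics/top0.png

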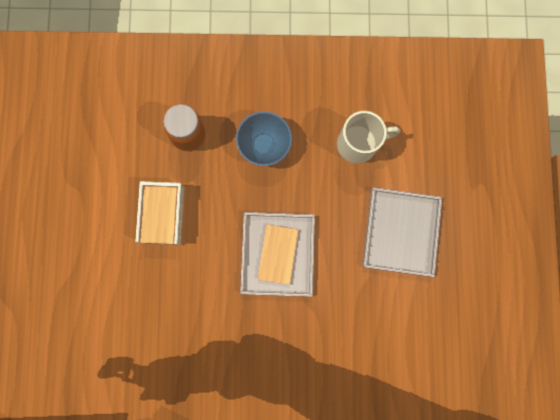

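View pics/side0.png

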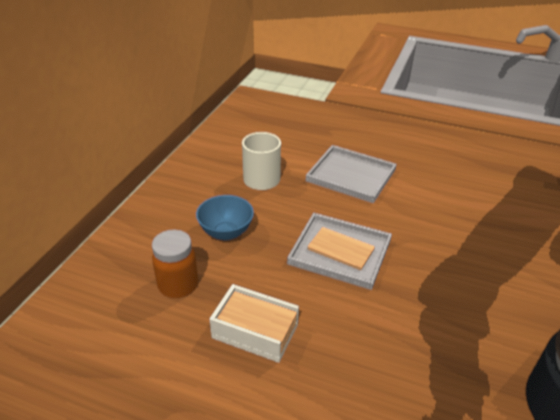

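```bash
cat > h.py <<'E'
import numpy as np, cv2
from scipy.spatial.transform import Rotation as R
from scipy.optimize import minimize
from workcell import readout, viewer
def proj(n,P):
    c=viewer.calibration(n); p=(np.atleast_2d(P)-c["eye"])@R.from_quat(c["rotation"]).as_matrix()
    return np.c_[c["fx"]*p[:,0]/p[:,2]+c["cx"],c["fy"]*p[:,1]/p[:,2]+c["cy"]]
def back(n,uv,z):
    c=viewer.calibration(n); d=R.from_quat(c["rotation"]).apply([(uv[0]-c["cx"])/c["fx"],(uv[1]-c["cy"])/c["fy"],1])
    return c["eye"]+d*(z-c["eye"][2])/d[2]
def box(q,b):  # b=x0,x1,y0,y1,z0,z1
    x,y,a=q; v=np.array([[i,j,k] for i in b[:2] for j in b[2:4] for k in b[4:]])
    return R.from_euler('z',a).apply(v)+[x,y,0]
S=4
def hull(pts): 
    m=np.zeros((420*S,560*S),np.uint8); cv2.fillConvexPoly(m,cv2.convexHull(np.round((pts+.5)*S).astype(np.int32)),1); return m
def mask(img,roi,kind):
    h=cv2.cvtColor(img,cv2.COLOR_RGB2HSV).astype(int); u0,u1,v0,v1=roi
    if kind=="grey": m=(h[...,1]<75)&(h[...,2]>90)
    else: m=(h[...,2]>195)&(h[...,1]>80)&(h[...,0]<30)
    k=np.zeros_like(m); k[v0:v1,u0:u1]=m[v0:v1,u0:u1]
    n,l,s,_=cv2.connectedComponentsWithStats(k.astype(np.uint8)); 
    k=np.isin(l,[i for i in range(1,n) if s[i,4]>25])
    ys,xs=np.nonzero(k); c=np.r_[[np.c_[xs+dx,ys+dy] for dx in(-.5,.5) for dy in(-.5,.5)]].reshape(-1,2)
    return hull(c)
def fit(imgs,rois,kind,b,q0):
    M={n:mask(imgs[n],rois[n],kind) for n in rois}
    def f(q):
        s=0
        for n in M:
            m=hull(proj(n,box(q,b))); s+=1-(m&M[n]).sum()/(m|M[n]).sum()
        return s
    r=minimize(f,q0,method="Nelder-Mead",options=dict(initial_simplex=np.array(q0)+np.array([[0,0,0],[.01,0,0],[0,.01,0],[0,0,.1]])))
    return r.x,r.fun
E
cat > m.py <<'E'
from h import *
I={n:cv2.imread(f"pics/{n}0.png")[:,:,::-1].copy() for n in("top","side")}
T=(-.08,.08,-.07,.07,0,.017)
J={"caddy":("grey",(-.055,.062,-.03925,.03925,0,.048),{"top":(128,190,172,252),"side":(203,306,280,362)},(160,214,.04)),
"A":("grey",T,{"top":(232,325,203,305),"side":(282,398,208,290)},(278,254,.01)),
"B":("grey",T,{"top":(358,450,182,282),"side":(300,402,142,204)},(403,232,.01)),
"c4":("o",(-.055,.055,-.032,.032,.005,.015),{"top":(250,306,218,290),"side":(302,380,224,272)},(278,254,.01))}
for k,(kind,b,rois,(u,v,z)) in J.items():
    p=back("top",(u,v),z)
    for r in ({"top":rois["top"]},{"side":rois["side"]},rois):
        q,e=fit(I,r,kind,b,[p[0],p[1],-.05]); print(k,list(r),q.round(4),round(e,3))
    for n in I: cv2.polylines(I[n],[cv2.convexHull(np.round(proj(n,box(q,b))*16).astype(np.int32))],True,(0,255,0),1,cv2.LINE_AA,4)
a=cv2.resize(I["top"][170:310,120:460],None,fx=2.2,fy=2.2,interpolation=3); s=cv2.resize(I["side"][140:365,195:405],None,fx=1.25,fy=1.25)
o=np.zeros((600,800,3),np.uint8); o[:a.shape[0],:a.shape[1]]=a; o[310:310+s.shape[0],:s.shape[1]]=s
cc=cv2.resize(I["side"][280:362,203:306],None,fx=3.5,fy=3.5); o[310:310+cc.shape[0],300:300+cc.shape[1]]=cc
cv2.imwrite("pics/fit.png",o[:,:,::-1])
E
python3 m.py
```

```text
caddy ['top'] [ 0.5658  0.2172 -0.0264] 0.018
caddy ['side'] [ 0.5666  0.2153 -0.0317] 0.025
caddy ['top', 'side'] [ 0.5659  0.2169 -0.0302] 0.056
A ['top'] [ 0.4914 -0.014  -0.0155] 0.022
A ['side'] [ 0.4935 -0.0149 -0.0249] 0.03
A ['top', 'side'] [ 0.4923 -0.0148 -0.0241] 0.054
B ['top'] [ 0.5372 -0.2629 -0.1318] 0.015
B ['side'] [ 0.5393 -0.2652 -0.135 ] 0.033
B ['top', 'side'] [ 0.5381 -0.2631 -0.1332] 0.059
c4 ['top'] [ 0.4911 -0.0141 -0.1325] 0.053
c4 ['side'] [ 0.4931 -0.0204 -0.1551] 0.06
c4 ['top', 'side'] [ 0.4922 -0.0161 -0.1368] 0.176
```

View pics/fit.png

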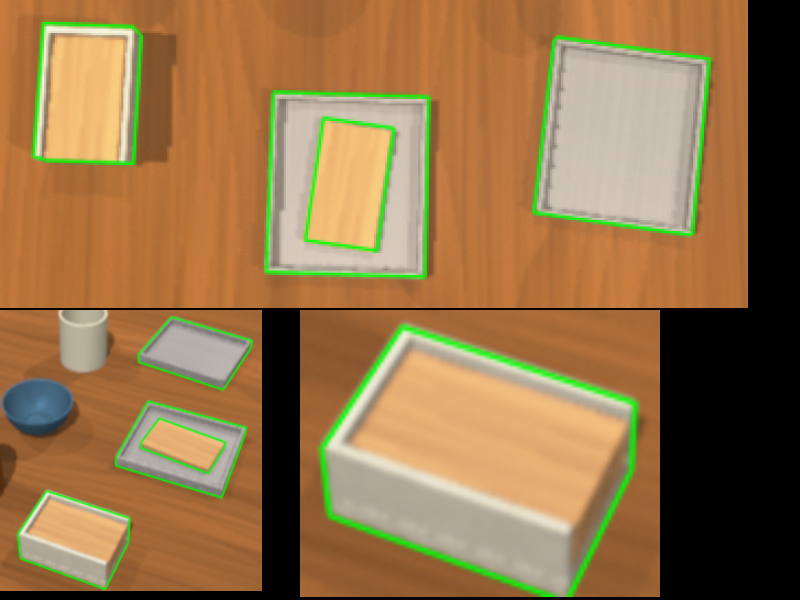

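```bash
cat > d.py <<'E'
# usage: d.py x y z yaw_tool_y : tool-frame delta from present pose to a down-pointing target
import sys; from h import *
def st():
    o=readout.get_obs(); print("t",round(o["clock"],2),"pos",o["eef_pos"].round(4),"F",o["ft_force"].round(1),"w",round(o["grip_width"],4),"q",o["joint_pos"].round(2)); return o
def delta(x,y,z,a):
    o=st(); Rt=R.from_quat(o["tool_rot"])
    Rg=R.from_matrix(np.array([[-np.sin(-a-0)*0+np.sin(a),np.cos(a),0],[-np.cos(a),np.sin(a),0],[0,0,-1]]).T).inv().inv()
    X=np.array([np.sin(a),-np.cos(a),0]);Y=np.array([np.cos(a),np.sin(a),0]);Rg=R.from_matrix(np.c_[np.cross(Y,[0,0,-1]),Y,[0,0,-1]])
    print("shift",Rt.inv().apply(np.array([x,y,z])-o["eef_pos"]).round(4),"turn",(Rt.inv()*Rg).as_rotvec().round(4))
if len(sys.argv)>4: delta(*map(float,sys.argv[1:5]))
else: st()
E
python3 - <<'E'
s=open('d.py').read().split('\n')
s=[l for l in s if 'inv().inv()' not in l]
s=[l.replace('X=np.array([np.sin(a),-np.cos(a),0]);','') for l in s]
open('d.py','w').write('\n'.join(s))
E
python3 -m crank '0 0 0 0 0 -0.107 1;0 0 0 0 0 -0.107 1;0 0 0 0 0 -0.107 1;0 0 0 0 0 -0.107 1'; python3 d.py 0.581 0.2163 0.15 1.541
```

```text
clock: 0.43
eef_pos: [0.2197, 0.4469, 0.2453]
tool_rot: [0.005, 1.0, -0.003, -0.002]
ft_force: [0.2, -0.4, 0.2]
grip_width: 0.0387
t 0.43 pos [0.2197 0.4469 0.2453] F [ 0.2 -0.4  0.2] w 0.0387 q [1.11 0.24 0.   1.34 0.   1.12]
shift [-0.3641 -0.2261  0.0956] turn [-0.0064 -0.003   0.0188]
```

```bash
python3 -m crank '-0.031 -0.019 0.007 0 0 0 1;-0.031 -0.019 0.007 0 0 0 1;-0.031 -0.019 0.007 0 0 0 1;-0.031 -0.019 0.007 0 0 0 1;-0.031 -0.019 0.007 0 0 0 1;-0.031 -0.019 0.007 0 0 0 1;-0.031 -0.019 0.007 0 0 0 1;-0.031 -0.019 0.007 0 0 0 1;-0.031 -0.019 0.007 0 0 0 1;-0.031 -0.019 0.007 0 0 0 1;-0.031 -0.019 0.007 0 0 0 1;-0.031 -0.019 0.007 0 0 0.019 1'; python3 d.py 0.581 0.2163 0.10 1.541
```

```text
clock: 1.43
eef_pos: [0.5986, 0.2127, 0.1521]
tool_rot: [0.004, 1.0, -0.003, -0.006]
ft_force: [0.7, 1.1, 0.1]
grip_width: 0.0003
t 1.43 pos [0.5986 0.2127 0.1521] F [0.7 1.1 0.1] w 0.0003 q [ 0.34  0.57  0.25  1.26 -0.    0.35]
shift [0.017  0.0038 0.0523] turn [-0.0069 -0.0119  0.022 ]
```

```bash
python3 -m crank '0.009 0.002 0.027 -0.004 -0.006 0.011 1;0.009 0.002 0.027 -0.004 -0.006 0.011 1;0 0 0.025 0 0 0 1;0 0 0.001 0 0 0 1'; python3 d.py 0.581 0.2163 0.059 1.541
python3 - <<'E'
from h import *
a=viewer.camera("side"); b=viewer.camera("top")
o=np.zeros((480,800,3),np.uint8)
o[:,:400]=cv2.resize(a[240:380,190:307],(400,480),interpolation=2); o[:,400:]=cv2.resize(b[150:270,110:210],(400,480),interpolation=2)
cv2.imwrite("pics/p1.png",o[:,:,::-1])
E
```

```text
clock: 1.77
eef_pos: [0.5898, 0.2092, 0.066]
tool_rot: [0.023, 1.0, 0.0, 0.003]
ft_force: [-0.5, -0.7, -2.2]
grip_width: -0.0001
t 1.77 pos [0.5898 0.2092 0.066 ] F [-0.5 -0.7 -2.2] w -0.0001 q [ 0.34  0.61  0.08  1.03 -0.    0.39]
shift [0.0092 0.0067 0.0069] turn [ 0.0004  0.0052 -0.0158]
```

View pics/p1.png

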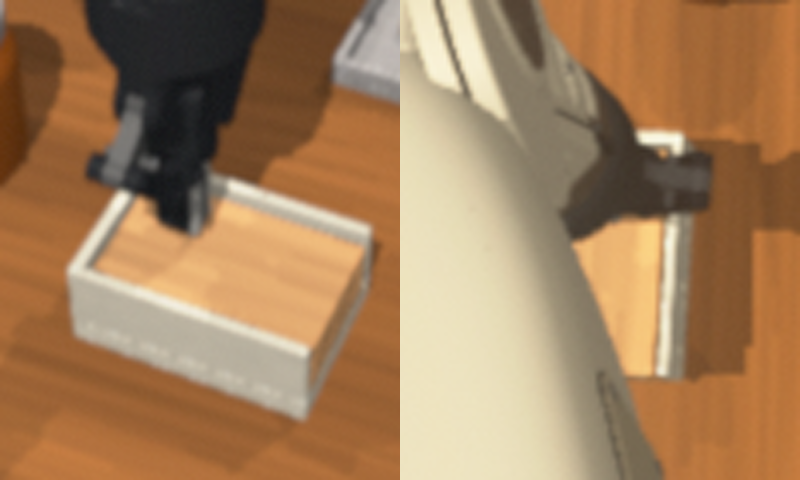

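The closed fingers (crop left, ~(185,225)) hover just above the top coaster, inside the mouth and slightly towards -y. I'll centre them and press.

```bash
python3 -m crank '0.003 0.007 0 0 0 -0.015 1;0 0.001 0.004 0 0 0 1;0 0 0.003 0 0 0 1'; python3 -m crank '0 0 0.003 0 0 0 1';python3 -m crank '0 0 0.003 0 0 0 1'; python3 d.py 0.581 0.2163 0.059 1.541
```

```text
clock: 2.12
eef_pos: [0.5926, 0.2214, 0.0689]
tool_rot: [0.014, 1.0, 0.003, 0.01]
ft_force: [-0.1, -0.4, -0.0]
grip_width: -0.0001
clock: 2.2
eef_pos: [0.5936, 0.2225, 0.0674]
tool_rot: [0.013, 1.0, 0.004, 0.011]
ft_force: [0.0, 1.6, 0.5]
grip_width: -0.0001
clock: 2.28
eef_pos: [0.5942, 0.2233, 0.0654]
tool_rot: [0.013, 1.0, 0.004, 0.012]
ft_force: [0.2, 0.4, 0.2]
grip_width: -0.0002
t 2.28 pos [0.5942 0.2233 0.0654] F [0.2 0.4 0.2] w -0.0002 q [ 0.36  0.61  0.08  1.01 -0.    0.39]
shift [ 0.0132 -0.0073  0.006 ] turn [0.0084 0.0241 0.0044]
```

```bash
python3 -m crank '0.013 -0.007 0 0.008 0.024 0.004 1;0 0 0 0 0 0 1'; python3 d.py 0.581 0.2163 0.059 1.541;python3 -m crank '0 0 0 0 0 0 1'; python3 d.py 0.581 0.2163 0.059 1.541
```

```text
clock: 2.45
eef_pos: [0.58, 0.2165, 0.0653]
tool_rot: [0.014, 1.0, -0.0, -0.001]
ft_force: [-0.1, 0.2, -0.7]
grip_width: -0.0004
t 2.45 pos [0.58   0.2165 0.0653] F [-0.1  0.2 -0.7] w -0.0004 q [0.36 0.6  0.06 1.03 0.   0.39]
shift [-0.0011 -0.0002  0.0063] turn [-0.0003 -0.0014  0.0009]
clock: 2.53
eef_pos: [0.5798, 0.2164, 0.0656]
tool_rot: [0.015, 1.0, -0.0, -0.001]
ft_force: [0.9, 0.3, 0.7]
grip_width: -0.0002
t 2.53 pos [0.5798 0.2164 0.0656] F [0.9 0.3 0.7] w -0.0002 q [0.36 0.6  0.06 1.03 0.   0.39]
shift [-0.0013 -0.      0.0065] turn [-0.0002 -0.0015  0.0007]
```

```bash
python3 -m crank '0 0 0.005 0 0 0 1;0 0 0 0 0 0 1'; python3 -m crank '0 0 0.003 0 0 0 1'; python3 -m crank '0 0 0.003 0 0 0 1';python3 -m crank '0 0 0.004 0 0 0 1'; python3 d.py 0.581 0.2163 0.059 1.541
```

```text
clock: 2.7
eef_pos: [0.5797, 0.2161, 0.0606]
tool_rot: [0.015, 1.0, -0.0, -0.001]
ft_force: [-0.1, -1.1, 0.1]
grip_width: -0.0002
clock: 2.78
eef_pos: [0.5804, 0.2163, 0.0589]
tool_rot: [0.015, 1.0, 0.0, 0.0]
ft_force: [-11.2, -3.7, 34.8]
grip_width: 0.0002
clock: 2.87
eef_pos: [0.5808, 0.2164, 0.059]
tool_rot: [0.015, 1.0, 0.001, 0.001]
ft_force: [-8.6, -2.3, 26.6]
grip_width: -0.0001
clock: 2.95
eef_pos: [0.5813, 0.2166, 0.059]
tool_rot: [0.015, 1.0, 0.001, 0.002]
ft_force: [-10.0, -3.4, 28.1]
grip_width: -0.0002
t 2.95 pos [0.5813 0.2166 0.059 ] F [-10.   -3.4  28.1] w -0.0002 q [0.36 0.61 0.05 1.01 0.   0.39]
shift [ 0.0003 -0.0003 -0.    ] turn [0.0028 0.0047 0.0001]
```

```bash
python3 -m crank '0 0 0.0013 0 0 0 1'; python3 -m crank '0.004 0 0.0013 0 0.003 0 1' ; python3 -m crank '0.004 0 0.0013 0 0.003 0 1'; python3 -m crank '0.004 0 0.0013 0 0.003 0 1'; python3 d.py 0.536 0.2176 0.059 1.541
```

```text
clock: 3.03
eef_pos: [0.5818, 0.2167, 0.0597]
tool_rot: [0.015, 1.0, 0.002, 0.003]
ft_force: [0.1, 0.9, -0.3]
grip_width: 0.0
clock: 3.12
eef_pos: [0.5789, 0.2171, 0.0595]
tool_rot: [0.015, 1.0, 0.002, 0.003]
ft_force: [0.1, 0.2, -0.2]
grip_width: 0.0002
clock: 3.2
eef_pos: [0.5762, 0.2174, 0.0591]
tool_rot: [0.015, 1.0, 0.003, 0.003]
ft_force: [2.1, -0.1, 5.3]
grip_width: -0.0002
clock: 3.28
eef_pos: [0.5742, 0.2178, 0.0591]
tool_rot: [0.015, 1.0, 0.003, 0.004]
ft_force: [2.9, -0.5, 8.1]
grip_width: 0.0
t 3.28 pos [0.5742 0.2178 0.0591] F [ 2.9 -0.5  8.1] w 0.0 q [0.36 0.59 0.03 0.99 0.   0.39]
shift [ 0.0381 -0.0014 -0.0002] turn [ 0.0066  0.0087 -0.0011]
```

```bash
python3 -m crank '0.006 -0.0007 0.0017 0.002 0.004 0 1;0.006 -0.0007 0.0017 0.002 0.004 0 1'; python3 -m crank '0.006 -0.0007 0.0017 0.002 0.004 0 1;0.006 -0.0007 0.0017 0.002 0.004 0 1'; python3 d.py 0.53 0.2178 0.059 1.541
```

```text
clock: 3.45
eef_pos: [0.5675, 0.2182, 0.0591]
tool_rot: [0.016, 1.0, 0.003, 0.007]
ft_force: [2.9, -0.2, 7.4]
grip_width: 0.0001
clock: 3.62
eef_pos: [0.5607, 0.2185, 0.0591]
tool_rot: [0.016, 1.0, 0.003, 0.009]
ft_force: [2.3, -1.3, 7.1]
grip_width: 0.0001
t 3.62 pos [0.5607 0.2185 0.0591] F [ 2.3 -1.3  7.1] w 0.0001 q [ 0.37  0.57 -0.02  0.96 -0.    0.41]
shift [ 0.0306 -0.0017 -0.0004] turn [ 0.0058  0.0183 -0.0027]
```

```bash
python3 -m crank '0.006 -0.0012 0.0023 0.003 0.012 0 1;0.006 -0.001 0.0023 0.003 0.012 0 1'; python3 -m crank '0.006 -0.001 0.0023 0.002 0.008 0 1;0.006 -0.0007 0.0023 0.002 0.008 0 1'; python3 d.py 0.53 0.2178 0.059 1.541;  python3 - <<'E'
from h import *
a=viewer.camera("side"); b=viewer.camera("top")
o=np.zeros((480,800,3),np.uint8)
o[:,:400]=cv2.resize(a[240:380,200:317],(400,480),interpolation=2); o[:,400:]=cv2.resize(b[170:290,110:210],(400,480),interpolation=2)
cv2.imwrite("pics/p2.png",o[:,:,::-1])
E
```

```text
clock: 3.78
eef_pos: [0.5548, 0.2186, 0.0591]
tool_rot: [0.016, 1.0, 0.002, 0.005]
ft_force: [3.7, -0.2, 9.2]
grip_width: -0.0001
clock: 3.95
eef_pos: [0.5494, 0.2191, 0.0591]
tool_rot: [0.017, 1.0, 0.003, 0.005]
ft_force: [3.6, -1.0, 9.4]
grip_width: 0.0
t 3.95 pos [0.5494 0.2191 0.0591] F [ 3.6 -1.   9.4] w 0.0 q [ 0.38  0.55 -0.04  0.96  0.    0.41]
shift [ 0.0194 -0.002  -0.0001] turn [ 0.0052  0.0091 -0.0039]
```

View pics/p2.png

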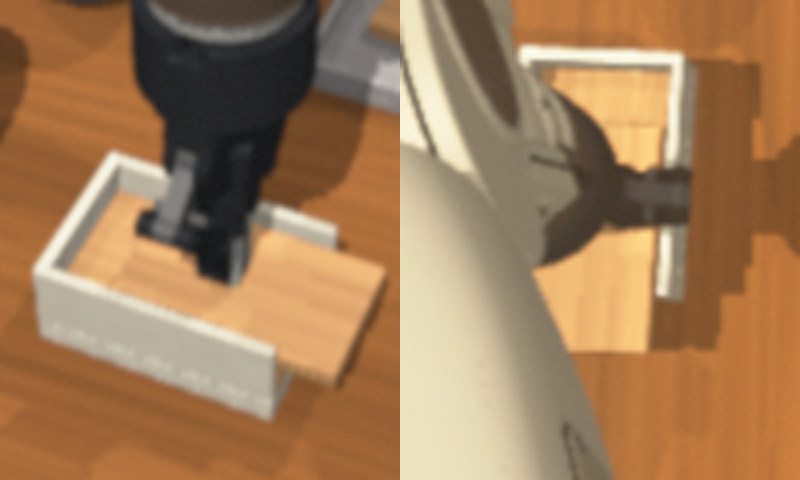

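The top coaster follows (front edge at crop (600,352) against wall ends at row 298, ~27 mm out). I'll continue to ~46 mm.

```bash
python3 -m crank '0.008 -0.0015 0.0024 0.003 0.01 0 1;0.008 -0.0012 0.0024 0.002 0.008 0 1;0.008 -0.0012 0.0024 0.002 0.008 0 1'; python3 -m crank '0.008 -0.001 0.0024 0.002 0.008 0 1;0.006 -0.001 0.0024 0.002 0.008 0 1';  python3 d.py 0.531 0.2178 0.059 1.541
```

```text
clock: 4.3
eef_pos: [0.5359, 0.2192, 0.0591]
tool_rot: [0.017, 1.0, 0.003, 0.004]
ft_force: [2.9, 0.3, 9.9]
grip_width: -0.0003
clock: 4.47
eef_pos: [0.5285, 0.2197, 0.0591]
tool_rot: [0.018, 1.0, 0.004, 0.004]
ft_force: [2.9, -0.5, 9.0]
grip_width: 0.0
t 4.47 pos [0.5285 0.2197 0.0591] F [ 2.9 -0.5  9. ] w 0.0 q [ 0.39  0.52 -0.1   0.94  0.    0.43]
shift [-0.0026 -0.0018  0.0001] turn [ 0.0076  0.0078 -0.0056]
```

```bash
python3 -m crank '0 0 -0.02 0 0 0 1;0 0 -0.025 0 0.008 0 -1;0.012 -0.002 0 0.004 0 -0.003 -1;0.012 0 0 0.003 0 -0.003 -1;0.012 0 0 0 0 0 -1;0 0 0 0 0 0 -1'; python3 d.py 0.493 0.2190 0.0425 1.541
python3 - <<'E'
from h import *
a=viewer.camera("side"); b=viewer.camera("top")
cv2.imwrite("pics/s3.png",a[:,:,::-1]);cv2.imwrite("pics/t3.png",b[:,:,::-1])
E
```

```text
clock: 4.97
eef_pos: [0.4876, 0.218, 0.1021]
tool_rot: [0.015, 1.0, -0.001, -0.003]
ft_force: [-0.2, 0.1, -0.5]
grip_width: 0.0602
t 4.97 pos [0.4876 0.218  0.1021] F [-0.2  0.1 -0.5] w 0.0602 q [ 0.42  0.42 -0.14  1.02  0.    0.45]
shift [-0.0057  0.0012  0.0596] turn [-0.0014 -0.0058  0.0005]
```

```bash
python3 -m crank '-0.005 0.001 0.025 0 -0.006 0 -1;0 0 0.015 0 0 0 -1;0 0 0 0 0 0 -1'; python3 d.py 0.493 0.2190 0.0425 1.541
python3 - <<'E'
from h import *
a=viewer.camera("side"); 
cv2.imwrite("pics/p3.png",cv2.resize(a[240:380,200:347],(630,600),interpolation=2)[:,:,::-1])
E
```

```text
clock: 5.32
eef_pos: [0.4972, 0.22, 0.0614]
tool_rot: [0.015, 1.0, 0.0, 0.003]
ft_force: [-0.4, 0.3, -0.6]
grip_width: 0.0858
t 5.32 pos [0.4972 0.22   0.0614] F [-0.4  0.3 -0.6] w 0.0858 q [ 0.42  0.47 -0.18  0.91 -0.    0.45]
shift [ 0.0043 -0.0011  0.0189] turn [0.0006 0.0068 0.0003]
```

View pics/p3.png

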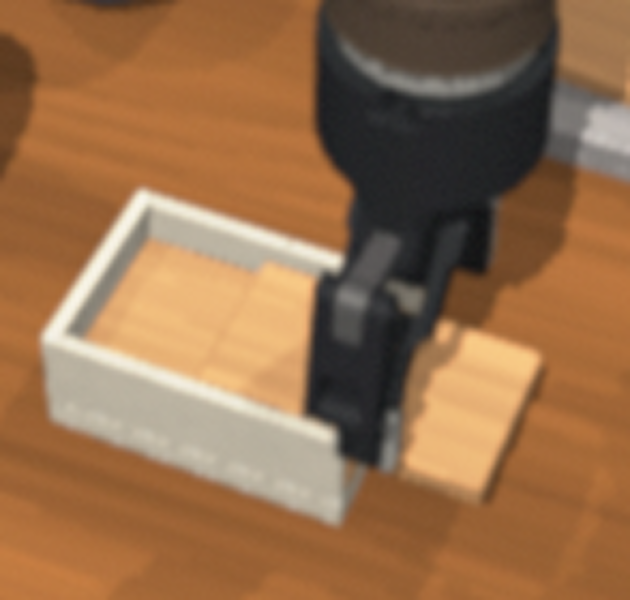

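```bash
python3 - <<'E'
from h import *
for z in(.0444,.0574):
  P=[[.4972+dx,.2200+dy,z] for dx in(-.011,.011) for dy in(.043,.057)]
  print(z,((proj("side",P)-[200,240])*[630/147,600/140]).round(0).tolist())
E
python3 d.py 0.491 0.2190 0.0425 1.541
```

```text
0.0444 [[404.0, 487.0], [390.0, 519.0], [344.0, 467.0], [329.0, 499.0]]
0.0574 [[405.0, 463.0], [391.0, 496.0], [344.0, 444.0], [329.0, 476.0]]
t 5.37 pos [0.4974 0.22   0.0622] F [-0.2  0.2  0.4] w 0.0856 q [ 0.42  0.47 -0.18  0.92 -0.    0.45]
shift [ 0.0065 -0.0012  0.0197] turn [0.0007 0.007  0.0003]
```

The open tip (crop ~(400,468)) matches 4 mm ahead of the TCP, so the tips swing forward to ~10.5 mm at 64 mm width. Descend and grip.

```bash
python3 -m crank '0.0065 -0.001 0.012 0.0007 0.007 0 -1;0 0 0.006 0 0 0 -1;0 0 0 0 0 0 -1'; python3 d.py 0.491 0.2190 0.0425 1.541
```

```text
clock: 5.62
eef_pos: [0.493, 0.2197, 0.0447]
tool_rot: [0.015, 1.0, 0.0, 0.001]
ft_force: [0.6, -0.6, 0.1]
grip_width: 0.0859
t 5.62 pos [0.493  0.2197 0.0447] F [ 0.6 -0.6  0.1] w 0.0859 q [ 0.42  0.49 -0.2   0.88 -0.    0.45]
shift [ 0.002  -0.0007  0.0022] turn [ 0.0007  0.0019 -0.0003]
```

```bash
python3 -m crank '0.002 -0.0007 0.002 0 0.002 0 -1;0 0 0 0 0 0 1;0 0 0 0 0 0 1;0 0 0 0 0 0 1;0 0 0 0 0 0 1'; python3 -m crank '0 0 0 0 0 0 1;0 0 0 0 0 0 1'; python3 d.py 0.491 0.2190 0.0425 1.541
```

```text
clock: 6.03
eef_pos: [0.4934, 0.2198, 0.0455]
tool_rot: [0.015, 1.0, 0.001, 0.002]
ft_force: [0.1, -0.0, 0.3]
grip_width: 0.0622
clock: 6.2
eef_pos: [0.4939, 0.2199, 0.0461]
tool_rot: [0.015, 1.0, 0.002, 0.003]
ft_force: [0.1, 0.4, -0.4]
grip_width: 0.0622
t 6.2 pos [0.4939 0.2199 0.0461] F [ 0.1  0.4 -0.4] w 0.0622 q [ 0.42  0.49 -0.2   0.88  0.    0.45]
shift [ 0.0029 -0.001   0.0035] turn [ 0.0033  0.0055 -0.0008]
```

```bash
python3 -m crank '0 0 -0.01 0 0 0 1;0 0 -0.02 0 0 0 1;0 0 -0.025 0 0 0 1;0 0 -0.025 0 0 0 1;0 0 0 0 0 0 1'; python3 d.py 0.491 0.2190 0.0425 1.541
python3 - <<'E'
from h import *
a=viewer.camera("side"); b=viewer.camera("top")
o=np.zeros((480,800,3),np.uint8)
o[:,:400]=cv2.resize(a[200:380,190:340],(400,480),interpolation=2); o[:,400:]=cv2.resize(b[150:300,90:215],(400,480),interpolation=2)
cv2.imwrite("pics/p4.png",o[:,:,::-1])
E
```

```text
clock: 6.62
eef_pos: [0.4915, 0.2189, 0.1292]
tool_rot: [0.015, 1.0, 0.0, 0.0]
ft_force: [-0.1, 0.5, 0.5]
grip_width: 0.0619
t 6.62 pos [0.4915 0.2189 0.1292] F [-0.1  0.5  0.5] w 0.0619 q [ 0.42  0.39 -0.1   1.08  0.    0.45]
shift [0.0005 0.0001 0.0867] turn [ 0.0006  0.0001 -0.0007]
```

View pics/p4.png

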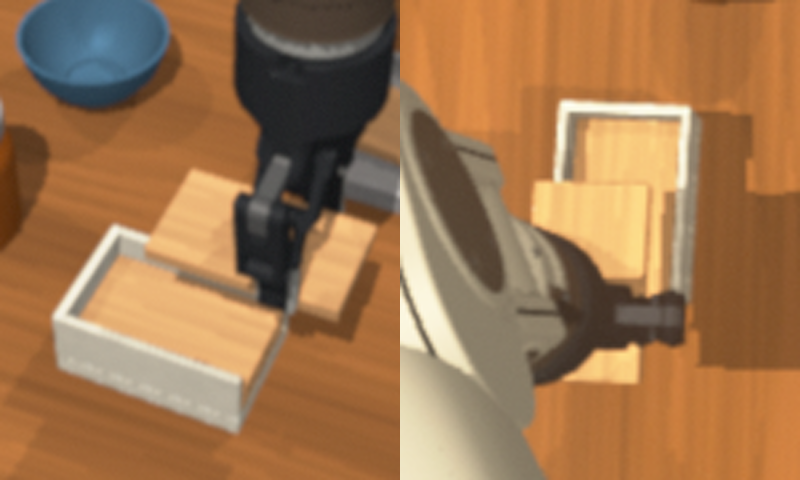

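```bash
python3 - <<'E'
from h import *
bk=back("top",(149,207.2),.125); fr=back("top",(90+210/3.2,269.4),.125); print(bk,fr,(bk+fr)/2,bk[0]-fr[0])
E
python3 -m crank '0 -0.02 0 0 0 0 1;0 -0.03 0 0 0 0 1;0 -0.03 0 0 0 0 1;0 -0.03 0 0 0 0 1;0 -0.03 0 0 0 0 1;0 -0.03 0 0 0 0 1;0 -0.03 0 0 0 0 1;0 -0.03 0 0 0 0 1;0 -0.03 0 0 0 0 1;0 -0.03 0 0 0 0 1;0 -0.03 0 0 0 0 1;0 -0.03 0 0 0 0 1;0 -0.03 0 0 0 0.05 1;0 0 0 0 0 0.05 1;0 0 0 0 0 0 1'; python3 d.py 0.511 -0.2594 0.06 1.438
```

```text
[0.56643946 0.21709087 0.125     ] [0.45697064 0.20134237 0.125     ] [0.51170505 0.20921662 0.125     ] 0.10946881448529522
clock: 7.97
eef_pos: [0.4651, -0.1771, 0.1082]
tool_rot: [0.064, 0.998, -0.001, -0.018]
ft_force: [-0.1, 0.3, -1.2]
grip_width: 0.062
t 7.97 pos [ 0.4651 -0.1771  0.1082] F [-0.1  0.3 -1.2] w 0.062 q [-0.36  0.37 -0.2   1.03 -0.01 -0.23]
shift [-0.0578 -0.0756  0.0465] turn [-0.0035 -0.036   0.0039]
```

```bash
python3 -m crank '-0.03 -0.038 0 -0.002 -0.018 0.002 1;-0.03 -0.038 0 -0.002 -0.018 0.002 1;0 0 0 0 0 0 1;0 0 0 0 0 0 1'; python3 d.py 0.517 -0.260 0.04 1.438
```

```text
clock: 8.3
eef_pos: [0.5077, -0.2528, 0.1003]
tool_rot: [0.063, 0.998, 0.003, -0.006]
ft_force: [-0.3, 0.1, -0.1]
grip_width: 0.062
t 8.3 pos [ 0.5077 -0.2528  0.1003] F [-0.3  0.1 -0.1] w 0.062 q [-0.46  0.48 -0.04  1.06  0.   -0.34]
shift [-0.0108 -0.0063  0.0602] turn [ 0.0055 -0.0118  0.0071]
```

```bash
python3 -m crank '-0.010 -0.007 0.015 0.005 -0.012 0.007 1;0 0 0.02 0 0 0 1;0 0 0.02 0 0 0 1;0 0 0 0 0 0 1'; python3 d.py 0.517 -0.260 0.021 1.438;  python3 - <<'E'
from h import *
a=viewer.camera("side"); b=viewer.camera("top")
o=np.zeros((480,800,3),np.uint8)
o[:,:400]=cv2.resize(a[110:230,290:410],(400,480),interpolation=2); o[:,400:]=cv2.resize(b[165:301,345:460],(400,480),interpolation=2)
cv2.imwrite("pics/p5.png",o[:,:,::-1])
E
```

```text
clock: 8.63
eef_pos: [0.516, -0.2581, 0.0418]
tool_rot: [0.063, 0.998, 0.001, -0.001]
ft_force: [-1.2, 0.5, -0.9]
grip_width: 0.0618
t 8.63 pos [ 0.516  -0.2581  0.0418] F [-1.2  0.5 -0.9] w 0.0618 q [-0.46  0.56 -0.09  0.93  0.   -0.34]
shift [-0.0012 -0.0018  0.0208] turn [ 0.001  -0.0021  0.0059]
```

View pics/p5.png

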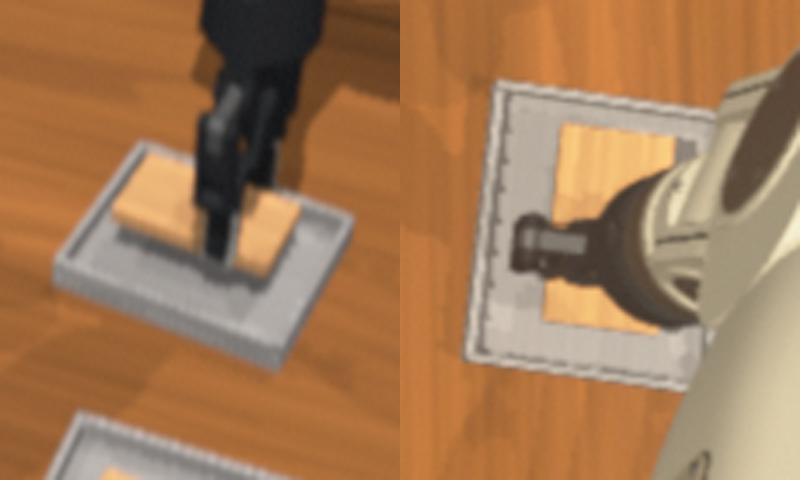

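Coaster hangs flat and centred over tray B (top crop (605,230)). Lower gently to contact.

```bash
python3 -m crank '0 -0.001 0.012 0 -0.002 0.005 1;0 0 0.005 0 0 0 1;0 0 0 0 0 0 1'; python3 -m crank '0 0 0.002 0 0 0 1';python3 -m crank '0 0 0.002 0 0 0 1'; python3 d.py 0.517 -0.260 0.02 1.438
```

```text
clock: 8.98
eef_pos: [0.5201, -0.2591, 0.0317]
tool_rot: [0.064, 0.998, -0.001, 0.005]
ft_force: [0.3, 0.1, -0.5]
grip_width: 0.0622
clock: 9.07
eef_pos: [0.5208, -0.2591, 0.031]
tool_rot: [0.064, 0.998, -0.002, 0.005]
ft_force: [0.1, -0.5, -0.1]
grip_width: 0.0623
clock: 9.15
eef_pos: [0.5214, -0.2591, 0.03]
tool_rot: [0.064, 0.998, -0.002, 0.006]
ft_force: [0.2, 0.7, -0.3]
grip_width: 0.0621
t 9.15 pos [ 0.5214 -0.2591  0.03  ] F [ 0.2  0.7 -0.3] w 0.0621 q [-0.46  0.57 -0.1   0.88  0.   -0.33]
shift [ 0.0044 -0.0014  0.01  ] turn [-0.0032  0.0124  0.0055]
```

```bash
python3 -m crank '0.005 -0.001 0.007 -0.003 0.012 0.004 1;0 0 0 0 0 0 1'; python3 -m crank '0.001 0 0.003 0 0.002 0 1'; python3 -m crank '0.001 0 0.003 0 0.002 0 1';python3 -m crank '0.001 0 0.003 0 0.002 0 1'; python3 d.py 0.517 -0.260 0.02 1.438
```

```text
clock: 9.32
eef_pos: [0.5168, -0.2596, 0.0239]
tool_rot: [0.065, 0.998, -0.0, 0.001]
ft_force: [-0.0, -0.0, -0.1]
grip_width: 0.0621
clock: 9.4
eef_pos: [0.5166, -0.26, 0.0216]
tool_rot: [0.066, 0.998, -0.001, 0.001]
ft_force: [0.3, -0.6, 0.5]
grip_width: 0.0621
clock: 9.48
eef_pos: [0.5153, -0.2599, 0.0183]
tool_rot: [0.066, 0.998, -0.001, -0.001]
ft_force: [0.2, 0.0, -1.7]
grip_width: 0.0617
clock: 9.57
eef_pos: [0.5153, -0.2599, 0.0177]
tool_rot: [0.066, 0.998, -0.0, -0.0]
ft_force: [-5.6, 3.7, 36.0]
grip_width: 0.0622
t 9.57 pos [ 0.5153 -0.2599  0.0177] F [-5.6  3.7 36. ] w 0.0622 q [-0.47  0.59 -0.11  0.87 -0.   -0.34]
shift [-0.0017  0.0002 -0.0023] turn [-0.0009 -0.0005  0.0014]
```

```bash
python3 -m crank '0 0 0 0 0 0 1;0 0 0 0 0 0 -0.75;0 0 0 0 0 0 -0.75;0 0 0 0 0 0 -0.75;0 0 -0.008 0 0 0 -0.75;0 0 -0.015 0 0 0 -0.75;0 0 -0.03 0 0 0 -0.75;0 0 -0.03 0 0 0 1;0 0 0 0 0 0 1'; python3 d.py 0.581 0.2163 0.11 1.541;  python3 - <<'E'
from h import *
a=viewer.camera("side"); b=viewer.camera("top")
o=np.zeros((480,800,3),np.uint8)
o[:,:400]=cv2.resize(a[110:230,290:410],(400,480),interpolation=2); o[:,400:]=cv2.resize(b[165:301,345:460],(400,480),interpolation=2)
cv2.imwrite("pics/p6.png",o[:,:,::-1])
E
```

```text
clock: 10.32
eef_pos: [0.5132, -0.2592, 0.1025]
tool_rot: [0.066, 0.998, 0.001, -0.004]
ft_force: [1.1, -0.7, -0.1]
grip_width: 0.0519
t 10.32 pos [ 0.5132 -0.2592  0.1025] F [ 1.1 -0.7 -0.1] w 0.0519 q [-0.47  0.49 -0.02  1.06 -0.   -0.34]
shift [-0.0047  0.4803 -0.0069] turn [ 0.0017 -0.0071 -0.1021]
```

View pics/p6.png

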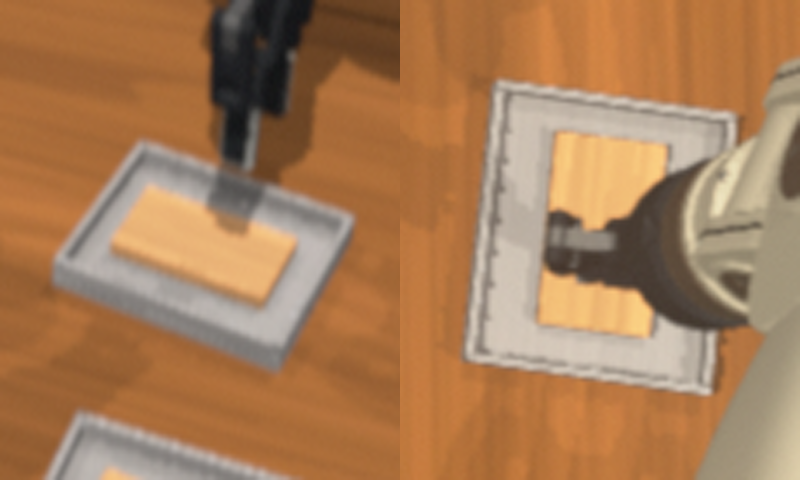

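```bash
python3 -m crank '0 0.03 -0.005 0 0 -0.05 1;0 0.035 0 0 0 -0.05 1;0 0.035 0 0 0 0 1;0 0.035 0 0 0 0 1;0 0.035 0 0 0 0 1;0 0.035 0 0 0 0 1;0 0.035 0 0 0 0 1;0 0.035 0 0 0 0 1;0 0.035 0 0 0 0 1;0 0.035 0 0 0 0 1;0 0.035 0 0 0 0 1;0 0.035 0 0 0 0 1;0 0 0 0 0 0 1'; python3 d.py 0.581 0.2163 0.11 1.541
```

```text
clock: 11.5
eef_pos: [0.519, 0.1714, 0.0884]
tool_rot: [0.018, 1.0, 0.002, -0.019]
ft_force: [0.3, -0.3, 0.5]
grip_width: -0.0002
t 11.5 pos [0.519  0.1714 0.0884] F [ 0.3 -0.3  0.5] w -0.0002 q [ 0.31  0.48 -0.09  1.04  0.02  0.35]
shift [-0.0595  0.0472 -0.0238] turn [ 0.0028 -0.0384 -0.0069]
```

```bash
python3 -m crank '-0.03 0.024 -0.005 0.001 -0.02 -0.004 1;-0.03 0.023 0 0.001 -0.02 -0.003 1;0 0 0 0 0 0 1'; python3 d.py 0.581 0.2163 0.065 1.541
```

```text
clock: 11.75
eef_pos: [0.5726, 0.2171, 0.083]
tool_rot: [0.012, 1.0, -0.004, -0.008]
ft_force: [1.4, 0.2, 0.0]
grip_width: 0.0005
t 11.75 pos [0.5726 0.2171 0.083 ] F [1.4 0.2 0. ] w 0.0005 q [ 0.36  0.58  0.08  1.09 -0.    0.39]
shift [-0.0087 -0.0005  0.0179] turn [-0.0073 -0.0153  0.0057]
```

```bash
python3 -m crank '-0.009 -0.001 0.01 -0.007 -0.015 0.005 1;0 0 0.012 0 0 0 1;0 0 0 0 0 0 1'; python3 d.py 0.581 0.2163 0.051 1.541
```

```text
clock: 12.0
eef_pos: [0.5792, 0.2156, 0.0554]
tool_rot: [0.013, 1.0, -0.002, -0.004]
ft_force: [-1.5, -1.0, -0.2]
grip_width: -0.0004
t 12.0 pos [0.5792 0.2156 0.0554] F [-1.5 -1.  -0.2] w -0.0004 q [ 0.36  0.62  0.06  1.02 -0.    0.38]
shift [-0.0018  0.0008  0.0043] turn [-0.0033 -0.007   0.0029]
```

```bash
python3 -m crank '0 0.0005 0.0035 -0.003 -0.007 0.002 1;0 0 0 0 0 0 1'; python3 -m crank '0 0 0.0018 0 0 0 1'; python3 -m crank '0 0 0.0018 0 0 0 1'; python3 -m crank '0 0 0.002 0 0 0 1'; python3 d.py 0.535 0.2178 0.049 1.541
```

```text
clock: 12.17
eef_pos: [0.5765, 0.2141, 0.0493]
tool_rot: [0.015, 1.0, -0.001, -0.003]
ft_force: [-0.1, 0.5, -0.4]
grip_width: 0.0001
clock: 12.25
eef_pos: [0.5766, 0.2139, 0.049]
tool_rot: [0.015, 1.0, -0.001, -0.002]
ft_force: [-2.9, 0.0, 21.3]
grip_width: -0.0004
clock: 12.33
eef_pos: [0.5768, 0.2139, 0.0491]
tool_rot: [0.016, 1.0, -0.0, -0.002]
ft_force: [-2.8, 0.1, 6.6]
grip_width: 0.0001
clock: 12.42
eef_pos: [0.5767, 0.2139, 0.0491]
tool_rot: [0.016, 1.0, 0.0, -0.001]
ft_force: [-2.6, -0.4, 7.6]
grip_width: -0.0002
t 12.42 pos [0.5767 0.2139 0.0491] F [-2.6 -0.4  7.6] w -0.0002 q [0.35 0.61 0.03 0.99 0.   0.39]
shift [0.0418 0.0026 0.0002] turn [ 0.0008 -0.0022 -0.0016]
```

```bash
python3 -m crank '0.006 -0.0006 0.0024 0.002 0.006 0 1;0.007 -0.0006 0.0024 0.002 0.008 0 1;0.007 -0.0006 0.0024 0.002 0.008 0 1'; python3 -m crank '0.008 -0.0006 0.0024 0.002 0.008 0 1;0.008 -0.0006 0.0024 0.002 0.008 0 1;0.008 -0.0006 0.0024 0.002 0.008 0 1';  python3 d.py 0.53 0.2153 0.049 1.541
```

```text
clock: 12.67
eef_pos: [0.5625, 0.2133, 0.0491]
tool_rot: [0.017, 1.0, 0.0, -0.004]
ft_force: [2.2, -0.1, 5.8]
grip_width: -0.0001
clock: 12.92
eef_pos: [0.5442, 0.2132, 0.0491]
tool_rot: [0.018, 1.0, -0.0, -0.008]
ft_force: [2.6, -0.5, 6.6]
grip_width: -0.0002
t 12.92 pos [0.5442 0.2132 0.0491] F [ 2.6 -0.5  6.6] w -0.0002 q [ 0.37  0.57 -0.05  0.97  0.01  0.41]
shift [0.0143 0.0016 0.0004] turn [-0.0006 -0.0159 -0.0057]
```

```bash
python3 -m crank '0.007 0.001 0.003 0 -0.004 -0.003 1;0.007 0.001 0.003 0 -0.004 -0.003 1'; python3 -m crank '0.006 0 0.003 0 0 0 1'; python3 d.py 0.53 0.2153 0.049 1.541
```

```text
clock: 13.08
eef_pos: [0.536, 0.216, 0.0491]
tool_rot: [0.016, 1.0, 0.001, 0.004]
ft_force: [2.1, -0.8, 8.8]
grip_width: -0.0002
clock: 13.17
eef_pos: [0.5327, 0.2168, 0.0491]
tool_rot: [0.016, 1.0, 0.002, 0.008]
ft_force: [2.8, -0.6, 7.7]
grip_width: -0.0002
t 13.17 pos [0.5327 0.2168 0.0491] F [ 2.8 -0.6  7.7] w -0.0002 q [ 0.39  0.53 -0.11  0.91 -0.    0.42]
shift [ 0.0027 -0.0016  0.0001] turn [ 0.0048  0.0154 -0.0024]
```

```bash
python3 -m crank '0.006 0 0.003 0.002 0.006 0 1;0 0 -0.02 0 0.005 0 1;0 0 -0.025 0 0.005 0 -1;0.011 0 0 0.003 0 0 -1;0.011 0 0 0 0 0 -1;0.011 0 0 0 0 0 -1;0 0 0 0 0 0 -1;0 0 0 0 0 0 -1'; python3 d.py 0.491 0.2190 0.055 1.541
python3 - <<'E'
from h import *
a=viewer.camera("side"); b=viewer.camera("top")
o=np.zeros((480,800,3),np.uint8)
o[:,:400]=cv2.resize(a[240:380,200:317],(400,480),interpolation=2); o[:,400:]=cv2.resize(b[170:290,110:210],(400,480),interpolation=2)
cv2.imwrite("pics/p7.png",o[:,:,::-1])
E
```

```text
clock: 13.83
eef_pos: [0.4905, 0.216, 0.098]
tool_rot: [0.017, 1.0, 0.001, 0.003]
ft_force: [-0.5, -0.3, -0.7]
grip_width: 0.0729
t 13.83 pos [0.4905 0.216  0.098 ] F [-0.5 -0.3 -0.7] w 0.0729 q [ 0.42  0.42 -0.16  0.99 -0.    0.45]
shift [-0.0001  0.003   0.043 ] turn [ 0.0018  0.0065 -0.0047]
```

View pics/p7.png

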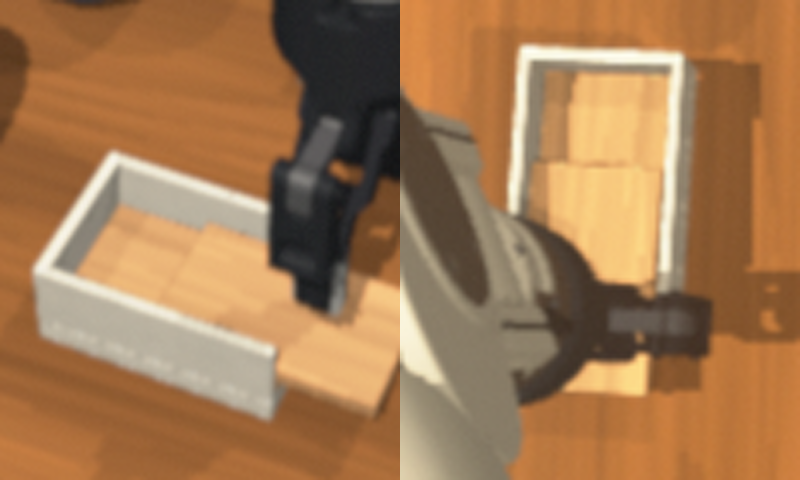

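Second coaster drawn out: back edge at crop (597,162), front edge (605,393); the bottom one stayed put. Compute its centre.

```bash
python3 - <<'E'
from h import *
bk=back("top",(159.25,210.5),.032); fr=back("top",(161,268.2),.032); print(bk,fr,(bk+fr)/2,bk[0]-fr[0])
E
python3 -m crank '0 0.003 0.02 0.002 0.006 -0.004 -1;0 0 0.015 0 0 0 -1;0 0 0 0 0 0 -1'; python3 d.py 0.491 0.2190 0.034 1.541
```

```text
[0.57224775 0.21689318 0.032     ] [0.46087721 0.20953541 0.032     ] [0.51656248 0.21321429 0.032     ] 0.11137053587042633
clock: 14.18
eef_pos: [0.4932, 0.2194, 0.0623]
tool_rot: [0.016, 1.0, 0.0, 0.002]
ft_force: [0.2, 0.0, 0.4]
grip_width: 0.0854
t 14.18 pos [0.4932 0.2194 0.0623] F [0.2 0.  0.4] w 0.0854 q [ 0.42  0.47 -0.18  0.92 -0.    0.45]
shift [ 0.0023 -0.0005  0.0283] turn [ 0.0008  0.0031 -0.0016]
```

```bash
python3 -m crank '0.002 -0.0005 0.014 0.001 0.003 0 -1;0 0 0.013 0 0 0 -1;0 0 0 0 0 0 -1'; python3 d.py 0.491 0.2190 0.034 1.541
```

```text
clock: 14.43
eef_pos: [0.4925, 0.2189, 0.0345]
tool_rot: [0.016, 1.0, -0.0, -0.0]
ft_force: [-0.6, 0.2, -0.2]
grip_width: 0.0855
t 14.43 pos [0.4925 0.2189 0.0345] F [-0.6  0.2 -0.2] w 0.0855 q [ 0.42  0.5  -0.21  0.86 -0.    0.45]
shift [0.0015 0.0001 0.0005] turn [-0.0004 -0.0001 -0.0024]
```

```bash
python3 -m crank '0.0012 0 0.0005 0 0 0 1;0 0 0 0 0 0 1;0 0 0 0 0 0 1;0 0 0 0 0 0 1;0 0 0 0 0 0 1;0 0 0 0 0 0 1';python3 -m crank '0 0 -0.01 0 0 0 1;0 0 -0.02 0 0 0 1;0 0 -0.03 0 0 0 1;0 0 -0.03 0 0 0 1;0 0 0 0 0 0 1'; python3 d.py 0.467 -0.0121 0.08 1.434
python3 - <<'E'
from h import *
cv2.imwrite("pics/t8.png",viewer.camera("top")[:,:,::-1])
E
```

```text
clock: 14.93
eef_pos: [0.4935, 0.2194, 0.0371]
tool_rot: [0.016, 1.0, 0.001, 0.002]
ft_force: [0.2, -0.5, -0.7]
grip_width: 0.0623
clock: 15.35
eef_pos: [0.4915, 0.2185, 0.1315]
tool_rot: [0.016, 1.0, -0.001, -0.001]
ft_force: [1.0, 0.3, -0.0]
grip_width: 0.0625
t 15.35 pos [0.4915 0.2185 0.1315] F [ 1.   0.3 -0. ] w 0.0625 q [ 0.42  0.39 -0.1   1.08 -0.    0.45]
shift [ 0.0168 -0.2313  0.0518] turn [-0.0011 -0.0012  0.1038]
```

Run:
```python
from h import *
im=cv2.imread("pics/t8.png")[:,:,::-1]
h=cv2.cvtColor(im,cv2.COLOR_RGB2HSV)
for u in (146,152,158): print(u,"V",h[200:216,u,2],h[260:275,u,2])
for v in (268,269,270): print(back("top",(155,v),.1275).round(4))
```

```text
146 V [186 190 195 193 224 248 249 249 249 249 250 249 250 250 250 250] [ 64  71 111 180 230 240 226 185 177 178 178 178 179 179 178]
152 V [230 230 229 229 237 248 249 249 249 249 248 248 248 248 248 248] [248 249 250 249 249 248 232 176 174 174 176 175 176 174 176]
158 V [247 248 247 243 241 250 250 250 250 250 250 250 250 250 249 249] [251 251 251 250 249 248 232 180 180 181 182 182 180 180 180]
[0.4593 0.202  0.1275]
[0.4576 0.202  0.1275]
[0.4559 0.2019 0.1275]
```

```bash
python3 -m crank '0 -0.02 0 0 0 0 1;0 -0.03 0 0 0 0 1;0 -0.03 0 0 0 0 1;0 -0.03 0 0 0 0 1;0 -0.03 0 0 0 0.05 1;0 -0.03 0 0 0 0.05 1;0 -0.03 0 0 0 0 1;0 0 0 0 0 0 1'; python3 d.py 0.467 -0.0117 0.06 1.434
```

```text
clock: 16.07
eef_pos: [0.4767, 0.0131, 0.1271]
tool_rot: [0.065, 0.998, -0.001, -0.003]
ft_force: [0.3, -0.2, -0.9]
grip_width: 0.0621
t 16.07 pos [0.4767 0.0131 0.1271] F [ 0.3 -0.2 -0.9] w 0.0621 q [ 0.03  0.29 -0.26  1.03 -0.    0.16]
shift [ 0.0061 -0.0257  0.0672] turn [-0.0024 -0.0059  0.0068]
```

```bash
python3 -m crank '0.006 -0.026 0.01 -0.002 -0.006 0.006 1;0 0 0.02 0 0 0 1;0 0 0.02 0 0 0 1;0 0 0.01 0 0 0 1;0 0 0 0 0 0 1'; python3 d.py 0.467 -0.0117 0.04 1.434
```

```text
clock: 16.48
eef_pos: [0.4656, -0.0149, 0.0643]
tool_rot: [0.071, 0.997, 0.0, 0.0]
ft_force: [-0.5, 0.7, -1.7]
grip_width: 0.0621
t 16.48 pos [ 0.4656 -0.0149  0.0643] F [-0.5  0.7 -1.7] w 0.0621 q [-0.03  0.35 -0.38  0.85  0.    0.11]
shift [-0.0009  0.0033  0.0243] turn [ 0.0006  0.     -0.0054]
```

```bash
python3 -m crank '-0.0005 0.003 0.012 0 0 -0.005 1;0 0 0.008 0 0 0 1;0 0 0 0 0 0 1'; python3 d.py 0.467 -0.0117 0.034 1.434
python3 - <<'E'
from h import *
a=viewer.camera("side"); b=viewer.camera("top")
o=np.zeros((480,800,3),np.uint8)
o[:,:400]=cv2.resize(a[190:310,280:400],(400,480),interpolation=2); o[:,400:]=cv2.resize(b[190:310,230:330],(400,480),interpolation=2)
cv2.imwrite("pics/p8.png",o[:,:,::-1])
E
```

```text
clock: 16.73
eef_pos: [0.4656, -0.0111, 0.0431]
tool_rot: [0.068, 0.998, 0.0, -0.001]
ft_force: [0.3, -0.3, -0.8]
grip_width: 0.0622
t 16.73 pos [ 0.4656 -0.0111  0.0431] F [ 0.3 -0.3 -0.8] w 0.0622 q [-0.02  0.38 -0.4   0.8   0.    0.11]
shift [-0.0015 -0.0005  0.0091] turn [ 0.0006 -0.0026  0.0005]
```

View pics/p8.png

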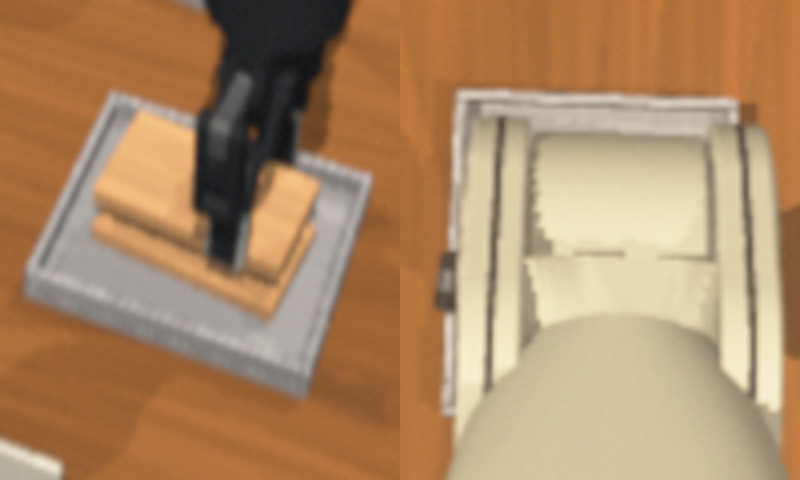

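The held coaster sits squarely above coaster 4 (side crop ~(205,190)). Lower to contact.

```bash
python3 -m crank '-0.001 0 0.009 0 -0.002 0 1;0 0 0 0 0 0 1'; python3 -m crank '0 0 0.003 0 0 0 1'; python3 -m crank '0 0 0.002 0 0 0 1';python3 -m crank '0 0 0.002 0 0 0 1'; python3 d.py 0.467 -0.0117 0.029 1.434
```

```text
clock: 17.0
eef_pos: [0.4688, -0.0111, 0.0361]
tool_rot: [0.068, 0.998, 0.0, 0.002]
ft_force: [-1.0, -0.1, -1.2]
grip_width: 0.0621
clock: 17.08
eef_pos: [0.4698, -0.011, 0.0337]
tool_rot: [0.068, 0.998, 0.0, 0.003]
ft_force: [0.2, -0.4, -0.8]
grip_width: 0.0619
clock: 17.17
eef_pos: [0.4699, -0.011, 0.0316]
tool_rot: [0.068, 0.998, 0.0, 0.003]
ft_force: [0.4, -0.2, -1.2]
grip_width: 0.062
clock: 17.25
eef_pos: [0.4702, -0.0111, 0.0297]
tool_rot: [0.068, 0.998, 0.0, 0.004]
ft_force: [0.6, -0.0, -0.6]
grip_width: 0.0618
t 17.25 pos [ 0.4702 -0.0111  0.0297] F [ 0.6 -0.  -0.6] w 0.0618 q [-0.02  0.4  -0.41  0.75  0.    0.11]
shift [ 0.0031 -0.0011  0.0006] turn [0.0014 0.0074 0.0009]
```

```bash
python3 -m crank '0.003 -0.0005 0.0005 0.001 0.007 0.001 1'; python3 -m crank '0 0 0.0015 0 0 0 1';python3 -m crank '0 0 0.0015 0 0 0 1'; python3 d.py 0.467 -0.0117 0.029 1.434
```

```text
clock: 17.33
eef_pos: [0.4673, -0.0111, 0.029]
tool_rot: [0.068, 0.998, 0.0, 0.0]
ft_force: [-0.7, -0.3, -0.2]
grip_width: 0.0618
clock: 17.42
eef_pos: [0.4669, -0.0112, 0.0278]
tool_rot: [0.068, 0.998, 0.0, -0.0]
ft_force: [-8.1, -0.5, 24.7]
grip_width: 0.0622
clock: 17.5
eef_pos: [0.4668, -0.0112, 0.0278]
tool_rot: [0.069, 0.998, 0.0, -0.0]
ft_force: [-6.3, -0.7, 25.3]
grip_width: 0.0624
t 17.5 pos [ 0.4668 -0.0112  0.0278] F [-6.3 -0.7 25.3] w 0.0624 q [-0.02  0.4  -0.41  0.76  0.    0.11]
shift [-0.0003 -0.0005 -0.0012] turn [ 0.0004 -0.0001 -0.0004]
```

```bash
python3 -m crank '0 0 0 0 0 0 1;0 0 0 0 0 0 -0.75;0 0 0 0 0 0 -0.75;0 0 0 0 0 0 -0.75;0 0 -0.008 0 0 0 -0.75;0 0 -0.015 0 0 0 -0.75;0 0 -0.03 0 0 0 -0.75;0 0 -0.03 0 0 0 1;0 0 0 0 0 0 1'; python3 d.py 0.581 0.2150 0.11 1.541;  python3 - <<'E'
from h import *
a=viewer.camera("side"); cv2.imwrite("pics/s9.png",a[:,:,::-1])
q=(.4915,-.015,-.137)
for k,b in (("stack",(-.055,.055,-.032,.032,.005,.025)),("single",(-.055,.055,-.032,.032,.005,.015))):
    print(k,fit({"side":a},{"side":(300,380,215,272)},"o",b,q))
E
```

```text
clock: 18.25
eef_pos: [0.465, -0.0114, 0.1142]
tool_rot: [0.069, 0.998, 0.0, -0.003]
ft_force: [1.2, 0.5, 0.5]
grip_width: 0.0519
t 18.25 pos [ 0.465  -0.0114  0.1142] F [1.2 0.5 0.5] w 0.0519 q [-0.02  0.28 -0.31  0.98  0.    0.11]
shift [-0.0839  0.2401  0.0038] turn [ 1.000e-04 -5.300e-03 -1.078e-01]
stack (array([ 0.49511001, -0.0192136 , -0.12303238]), np.float64(0.08385785470757934))
single (array([ 0.49630477, -0.02653153, -0.18590348]), np.float64(0.08850777934936349))
```

```bash
python3 -m crank '-0.005 0.02 0 0 0 -0.054 1;-0.010 0.03 0 0 -0.002 -0.054 1;-0.011 0.03 0 0 -0.002 0 1;-0.011 0.03 0 0 -0.002 0 1;-0.011 0.03 0 0 -0.002 0 1;-0.011 0.03 0 0 -0.002 0 1;-0.011 0.03 0 0 -0.002 0 1;-0.01 0.02 0 0 -0.002 0 1;0 0 0 0 0 0 1'; python3 d.py 0.581 0.2150 0.08 1.541
```

```text
clock: 19.05
eef_pos: [0.5531, 0.212, 0.1048]
tool_rot: [0.016, 1.0, -0.001, -0.001]
ft_force: [-0.0, 0.2, 0.6]
grip_width: 0.0004
t 19.05 pos [0.5531 0.212  0.1048] F [-0.   0.2  0.6] w 0.0004 q [ 0.37  0.52  0.03  1.08 -0.    0.4 ]
shift [-0.0278  0.0039  0.0248] turn [-0.003  -0.0015 -0.0013]
```

```bash
python3 -m crank '-0.014 0.002 0 -0.003 -0.002 0 1;-0.014 0.002 0.012 0 0 0 1;0 0 0.02 0 0 0 1;0 0 0.015 0 0 0 1;0 0 0 0 0 0 1'; python3 d.py 0.581 0.2150 0.043 1.541
```

```text
clock: 19.47
eef_pos: [0.5791, 0.2157, 0.0512]
tool_rot: [0.013, 1.0, -0.002, -0.003]
ft_force: [-0.5, -0.6, -0.3]
grip_width: 0.0002
t 19.47 pos [0.5791 0.2157 0.0512] F [-0.5 -0.6 -0.3] w 0.0002 q [ 0.36  0.62  0.05  1.01 -0.    0.38]
shift [-0.0019 -0.0006  0.0082] turn [-0.0034 -0.0061  0.0031]
```

```bash
python3 -m crank '-0.001 -0.0005 0.007 -0.003 -0.006 0.003 1;0 0 0 0 0 0 1'; python3 d.py 0.581 0.2150 0.039 1.541; python3 -m crank '0 0 0.002 0 0 0 1'; python3 -m crank '0 0 0.002 0 0 0 1'; python3 -m crank '0 0 0.002 0 0 0 1'; python3 d.py 0.534 0.2164 0.039 1.541
```

```text
clock: 19.63
eef_pos: [0.5778, 0.2135, 0.0418]
tool_rot: [0.015, 1.0, -0.001, -0.003]
ft_force: [-0.6, -1.3, 0.1]
grip_width: 0.0002
t 19.63 pos [0.5778 0.2135 0.0418] F [-0.6 -1.3  0.1] w 0.0002 q [ 0.35  0.63  0.04  0.99 -0.    0.38]
shift [-0.0031  0.0016  0.0027] turn [-0.0028 -0.0055 -0.0007]
clock: 19.72
eef_pos: [0.5776, 0.213, 0.0401]
tool_rot: [0.015, 1.0, -0.002, -0.003]
ft_force: [0.6, -0.3, 0.5]
grip_width: 0.0002
clock: 19.8
eef_pos: [0.5775, 0.2128, 0.0391]
tool_rot: [0.016, 1.0, -0.001, -0.003]
ft_force: [-3.2, -0.7, 11.2]
grip_width: -0.0001
clock: 19.88
eef_pos: [0.5776, 0.2128, 0.0391]
tool_rot: [0.016, 1.0, -0.001, -0.003]
ft_force: [-2.9, -1.0, 12.7]
grip_width: 0.0002
t 19.88 pos [0.5776 0.2128 0.0391] F [-2.9 -1.  12.7] w 0.0002 q [ 0.35  0.63  0.03  0.98 -0.    0.38]
shift [0.0437 0.0022 0.0003] turn [-0.0021 -0.0052 -0.0014]
```

```bash
python3 -m crank '0.007 0 0.0028 0.001 0.001 0 1;0.007 0 0.0028 0.001 0.002 0 1;0.007 0 0.0028 0.001 0.002 0 1'; python3 -m crank '0.008 0 0.0028 0.001 0.003 0 1;0.008 0 0.0028 0.001 0.003 0 1;0.008 0 0.0028 0.001 0.003 0 1';  python3 d.py 0.53 0.2145 0.039 1.541
```

```text
clock: 20.13
eef_pos: [0.5647, 0.2147, 0.0391]
tool_rot: [0.017, 1.0, 0.0, 0.005]
ft_force: [2.2, 0.4, 5.7]
grip_width: -0.0003
clock: 20.38
eef_pos: [0.5494, 0.2162, 0.0392]
tool_rot: [0.018, 1.0, 0.0, 0.011]
ft_force: [2.5, -2.1, 6.1]
grip_width: 0.0001
t 20.38 pos [0.5494 0.2162 0.0392] F [ 2.5 -2.1  6.1] w 0.0001 q [ 0.38  0.57 -0.08  0.9  -0.01  0.41]
shift [ 0.0193 -0.0024 -0.0003] turn [ 0.0009  0.0222 -0.0055]
```

```bash
python3 -m crank '0.007 -0.001 0.0034 0 0.012 -0.002 1;0.007 -0.001 0.0034 0 0.01 -0.002 1;0.007 -0.001 0.0034 0 0.006 0 1'; python3 d.py 0.53 0.2145 0.039 1.541
python3 - <<'E'
from h import *
b=viewer.camera("top"); cv2.imwrite("pics/t10.png",b[:,:,::-1]); h=cv2.cvtColor(b,cv2.COLOR_RGB2HSV)
for u in (154,158,162): print(u,h[240:278,u,2].tolist())
for v in (244,260,270): print(back("top",(158,v),.022).round(4))
E
```

```text
clock: 20.63
eef_pos: [0.5387, 0.2164, 0.0391]
tool_rot: [0.016, 1.0, 0.004, 0.01]
ft_force: [3.2, 0.1, 7.9]
grip_width: -0.0
t 20.63 pos [0.5387 0.2164 0.0391] F [3.2 0.1 7.9] w -0.0 q [ 0.38  0.55 -0.11  0.89 -0.    0.41]
shift [ 0.0086 -0.0022 -0.    ] turn [ 0.0084  0.02   -0.0025]
154 [68, 74, 120, 200, 239, 242, 242, 242, 242, 242, 242, 242, 241, 241, 242, 242, 242, 242, 241, 239, 233, 220, 188, 141, 132, 132, 132, 132, 132, 132, 131, 133, 134, 133, 133, 133, 133, 134]
158 [147, 217, 232, 234, 234, 234, 235, 237, 239, 240, 239, 236, 235, 235, 235, 236, 236, 236, 237, 236, 237, 236, 222, 179, 177, 176, 176, 176, 176, 172, 166, 159, 149, 141, 134, 132, 132, 132]
162 [241, 240, 240, 240, 241, 241, 240, 240, 240, 241, 240, 241, 241, 240, 241, 240, 241, 240, 241, 240, 240, 239, 226, 183, 173, 173, 173, 174, 174, 175, 174, 176, 176, 175, 176, 176, 175, 176]
[0.5078 0.2189 0.022 ]
[0.4768 0.2178 0.022 ]
[0.4576 0.2171 0.022 ]
```

```bash
python3 -m crank '0.008 -0.001 0.0034 0.004 0.012 0 1;0.008 -0.001 0.0034 0.003 0.01 0 1'; python3 -m crank '0 0 -0.02 0 0.005 0 1;0 0 -0.03 0 0.005 0 1;0.011 0 -0.006 0.003 0 0 -1;0.011 0 -0.003 0 0 0 -1;0.011 0 0 0 0 0 -1;0 0 0 0 0 0 -1;0 0 0 0 0 0 -1'; python3 d.py 0.491 0.2190 0.055 1.541
python3 - <<'E'
from h import *
b=viewer.camera("top"); h=cv2.cvtColor(b,cv2.COLOR_RGB2HSV)
for u in (154,158,162): print(u,h[200:224,u,2].tolist(),h[255:278,u,2].tolist())
E
```

```text
clock: 20.85
eef_pos: [0.5296, 0.2166, 0.0391]
tool_rot: [0.017, 1.0, 0.003, 0.008]
ft_force: [2.4, -0.2, 7.4]
grip_width: 0.0
clock: 21.43
eef_pos: [0.4946, 0.2174, 0.106]
tool_rot: [0.017, 1.0, 0.003, 0.006]
ft_force: [0.3, 0.5, 0.6]
grip_width: 0.0609
t 21.43 pos [0.4946 0.2174 0.106 ] F [0.3 0.5 0.6] w 0.0609 q [ 0.41  0.41 -0.14  1.    0.    0.45]
shift [0.0043 0.0011 0.0509] turn [ 0.007   0.0116 -0.004 ]
154 [189, 199, 200, 199, 200, 201, 201, 201, 201, 200, 198, 201, 231, 248, 249, 249, 249, 249, 248, 248, 248, 248, 248, 247] [68, 67, 74, 112, 183, 235, 246, 248, 248, 248, 248, 247, 242, 221, 185, 179, 179, 178, 181, 179, 184, 191, 191]
158 [249, 251, 251, 251, 251, 251, 251, 251, 251, 251, 250, 242, 237, 249, 249, 249, 249, 249, 249, 249, 249, 250, 249, 249] [65, 69, 101, 189, 243, 245, 246, 246, 246, 246, 246, 246, 245, 232, 186, 179, 179, 180, 178, 179, 182, 188, 190]
162 [250, 251, 251, 251, 251, 251, 251, 251, 251, 251, 251, 247, 241, 248, 248, 248, 248, 248, 248, 247, 247, 247, 247, 247] [67, 70, 103, 195, 245, 247, 247, 247, 247, 247, 246, 246, 244, 228, 175, 175, 178, 176, 178, 177, 177, 181, 189]
```

```bash
python3 -m crank '0.004 0.001 0.02 0.007 0.011 -0.004 -1;0 0 0.025 0 0 0 -1;0 0 0.015 0 0 0 -1;0 0 0 0 0 0 -1'; python3 d.py 0.491 0.2190 0.0245 1.541
```

```text
clock: 21.82
eef_pos: [0.4939, 0.2194, 0.0452]
tool_rot: [0.015, 1.0, 0.001, 0.003]
ft_force: [-0.8, -0.6, -0.6]
grip_width: 0.0854
t 21.82 pos [0.4939 0.2194 0.0452] F [-0.8 -0.6 -0.6] w 0.0854 q [ 0.42  0.49 -0.2   0.87 -0.    0.45]
shift [ 0.003  -0.0005  0.0207] turn [ 0.0018  0.005  -0.0005]
```

```bash
python3 -m crank '0.003 -0.0005 0.012 0.002 0.005 0 -1;0 0 0.008 0 0 0 -1;0 0 0 0 0 0 -1'; python3 d.py 0.491 0.2190 0.0245 1.541
```

```text
clock: 22.07
eef_pos: [0.4915, 0.2187, 0.0234]
tool_rot: [0.016, 1.0, -0.0, -0.0]
ft_force: [0.4, -0.4, -0.2]
grip_width: 0.0855
t 22.07 pos [0.4915 0.2187 0.0234] F [ 0.4 -0.4 -0.2] w 0.0855 q [ 0.42  0.52 -0.22  0.83 -0.    0.45]
shift [ 0.0005  0.0003 -0.0011] turn [-0.0008 -0.0009 -0.0013]
```

```bash
python3 -m crank '0.0005 0 -0.001 0 0 0 1;0 0 0 0 0 0 1;0 0 0 0 0 0 1;0 0 0 0 0 0 1;0 0 0 0 0 0 1;0 0 0 0 0 0 1';python3 -m crank '0 0 -0.01 0 0 0 1;0 0 -0.02 0 0 0 1;0 0 -0.03 0 0 0 1;0 0 -0.04 0 0 0 1;0 0 0 0 0 0 1'; python3 d.py 0.517 -0.260 0.08 1.438
python3 - <<'E'
from h import *
b=viewer.camera("top"); cv2.imwrite("pics/t11.png",b[:,:,::-1]); h=cv2.cvtColor(b,cv2.COLOR_RGB2HSV)
for u in (150,154,158): print(u,h[196:216,u,2].tolist(),h[255:278,u,2].tolist())
z=readout.get_obs()["eef_pos"][2]-.0042
for v in (204,267): print(back("top",(154,v),z).round(4))
E
```

```text
clock: 22.57
eef_pos: [0.4929, 0.2195, 0.0268]
tool_rot: [0.016, 1.0, 0.001, 0.001]
ft_force: [-0.3, 0.6, -0.9]
grip_width: 0.062
clock: 22.98
eef_pos: [0.4905, 0.2184, 0.1308]
tool_rot: [0.016, 1.0, -0.001, -0.001]
ft_force: [0.6, 0.3, 0.2]
grip_width: 0.0619
t 22.98 pos [0.4905 0.2184 0.1308] F [0.6 0.3 0.2] w 0.0619 q [ 0.42  0.39 -0.1   1.08 -0.    0.45]
shift [-0.0416 -0.4772  0.0515] turn [-0.002  -0.0027  0.1015]
150 [182, 183, 181, 183, 189, 198, 197, 197, 199, 226, 249, 249, 249, 249, 249, 249, 249, 249, 249, 249] [67, 65, 66, 87, 163, 233, 247, 249, 249, 249, 249, 247, 230, 184, 177, 177, 179, 177, 176, 176, 178, 179, 178]
154 [185, 183, 186, 184, 191, 200, 202, 201, 199, 224, 248, 249, 249, 249, 248, 249, 249, 249, 249, 249] [67, 67, 66, 87, 180, 242, 245, 245, 245, 245, 245, 243, 228, 187, 180, 180, 180, 182, 182, 182, 182, 183, 183]
158 [249, 249, 249, 248, 250, 251, 251, 251, 250, 249, 251, 250, 250, 250, 250, 250, 250, 250, 250, 250] [67, 68, 67, 86, 181, 246, 251, 251, 250, 249, 249, 248, 233, 180, 180, 180, 180, 181, 181, 181, 179, 180, 179]
[0.5725 0.2088 0.1235]
[0.4611 0.2046 0.1235]
```

```bash
python3 - <<'E'
from h import *
b=cv2.imread("pics/t11.png")[:,:,::-1]; a=viewer.camera("side")
q,e=fit({"top":b},{"top":(375,432,195,268)},"o",(-.055,.055,-.032,.032,.005,.015),(.538,-.263,-.13)); print(q,e)
print(fit({"side":a},{"side":(310,392,150,196)},"o",(-.055,.055,-.032,.032,.005,.015),(.538,-.263,-.13)))
d=.025; print("tool",q[0]-d*np.cos(q[2]),q[1]-d*np.sin(q[2]),np.pi/2+q[2])
E
python3 -m crank '0 -0.02 0 0 0 0 1;-0.003 -0.033 0 0 -0.003 0 1;-0.003 -0.033 0 0 -0.003 0 1;-0.003 -0.033 0 0 -0.003 0 1;-0.003 -0.033 0 0 -0.003 0 1;-0.003 -0.033 0 0 -0.003 0 1;-0.003 -0.033 0 0 -0.003 0 1;-0.003 -0.033 0 0 -0.003 0 1;-0.003 -0.033 0 0 -0.003 0 1;-0.003 -0.033 0 0 -0.003 0 1;-0.003 -0.033 0 0 -0.003 0.05 1;-0.003 -0.033 0 0 -0.003 0.05 1;-0.003 -0.02 0 0 -0.003 0 1;0 0 0 0 0 0 1'; python3 d.py 0.517 -0.260 0.08 1.438
```

```text
[ 0.53917735 -0.26374042 -0.11583894] 0.04110883090654416
(array([ 0.53876317, -0.26879449, -0.06528316]), np.float64(0.3797617570418166))
tool 0.5143448925632385 -0.26085091807125743 1.4549573891299779
clock: 24.25
eef_pos: [0.4975, -0.2022, 0.1118]
tool_rot: [0.064, 0.998, -0.002, 0.0]
ft_force: [0.3, 0.1, 0.0]
grip_width: 0.0622
t 24.25 pos [ 0.4975 -0.2022  0.1118] F [0.3 0.1 0. ] w 0.0622 q [-0.38  0.41 -0.13  1.03 -0.   -0.26]
shift [-0.0267 -0.0547  0.032 ] turn [-0.0037  0.0012  0.0049]
```

```bash
python3 -m crank '-0.012 -0.028 0 -0.002 0 0 1;-0.012 -0.028 0 -0.002 0 0 1;0 0 0 0 0 0 1;0 0 0 0 0 0 1'; python3 d.py 0.5143 -0.2608 0.05 1.452
```

```text
clock: 24.58
eef_pos: [0.5098, -0.2607, 0.1061]
tool_rot: [0.065, 0.998, 0.003, -0.005]
ft_force: [0.3, 0.7, -1.2]
grip_width: 0.0622
t 24.58 pos [ 0.5098 -0.2607  0.1061] F [ 0.3  0.7 -1.2] w 0.0622 q [-0.47  0.49 -0.02  1.08  0.   -0.34]
shift [-0.005   0.0002  0.0561] turn [ 0.0061 -0.0102 -0.0107]
```

```bash
python3 -m crank '-0.005 0.0002 0.015 0.006 -0.01 -0.01 1;0 0 0.02 0 0 0 1;0 0 0.015 0 0 0 1;0 0 0 0 0 0 1'; python3 d.py 0.5143 -0.2608 0.036 1.452
```

```text
clock: 24.92
eef_pos: [0.5131, -0.2563, 0.0527]
tool_rot: [0.058, 0.998, 0.001, -0.002]
ft_force: [-0.6, 0.5, -1.6]
grip_width: 0.0621
t 24.92 pos [ 0.5131 -0.2563  0.0527] F [-0.6  0.5 -1.6] w 0.0621 q [-0.46  0.54 -0.09  0.95  0.   -0.35]
shift [-0.0018 -0.0044  0.0167] turn [ 0.0027 -0.0037  0.0026]
```

```bash
python3 -m crank '-0.001 -0.0045 0.009 0.003 -0.003 0.003 1;0 0 0 0 0 0 1'; python3 d.py 0.5143 -0.2608 0.034 1.452
```

```text
clock: 25.08
eef_pos: [0.5123, -0.2581, 0.0423]
tool_rot: [0.058, 0.998, 0.001, -0.002]
ft_force: [-0.5, 0.3, -0.7]
grip_width: 0.062
t 25.08 pos [ 0.5123 -0.2581  0.0423] F [-0.5  0.3 -0.7] w 0.062 q [-0.47  0.55 -0.1   0.93 -0.   -0.35]
shift [-0.0023 -0.0025  0.0083] turn [ 0.0011 -0.0042  0.0024]
```

```bash
python3 -m crank '-0.002 -0.004 0.007 0 -0.004 0.003 1;0 0 0 0 0 0 1'; python3 -m crank '0 -0.001 0.002 0 0 0 1'; python3 d.py 0.5143 -0.2608 0.03 1.452
```

```text
clock: 25.25
eef_pos: [0.5143, -0.2618, 0.0355]
tool_rot: [0.059, 0.998, 0.0, 0.0]
ft_force: [-0.9, 0.4, -0.7]
grip_width: 0.0619
clock: 25.33
eef_pos: [0.5149, -0.263, 0.0342]
tool_rot: [0.059, 0.998, 0.0, 0.001]
ft_force: [-0.5, -0.4, 0.5]
grip_width: 0.0623
t 25.33 pos [ 0.5149 -0.263   0.0342] F [-0.5 -0.4  0.5] w 0.0623 q [-0.47  0.57 -0.1   0.9   0.   -0.35]
shift [0.0009 0.0021 0.0042] turn [0.0006 0.0024 0.0007]
```

```bash
python3 -m crank '0.001 0.002 0.003 0 0.002 0 1'; python3 -m crank '0 0 0.002 0 0 0 1';python3 -m crank '0 0 0.002 0 0 0 1';python3 -m crank '0 0 0.002 0 0 0 1'; python3 d.py 0.5143 -0.2608 0.028 1.452
```

```text
clock: 25.42
eef_pos: [0.5147, -0.2616, 0.0317]
tool_rot: [0.059, 0.998, -0.0, 0.001]
ft_force: [-0.6, -0.0, -0.2]
grip_width: 0.0623
clock: 25.5
eef_pos: [0.5148, -0.2615, 0.0298]
tool_rot: [0.059, 0.998, -0.0, 0.001]
ft_force: [0.1, -0.3, 0.4]
grip_width: 0.062
clock: 25.58
eef_pos: [0.5151, -0.2617, 0.028]
tool_rot: [0.059, 0.998, -0.0, 0.001]
ft_force: [-2.2, 0.3, 22.2]
grip_width: 0.0623
clock: 25.67
eef_pos: [0.5152, -0.2617, 0.028]
tool_rot: [0.059, 0.998, -0.0, 0.002]
ft_force: [-7.2, 3.6, 23.9]
grip_width: 0.0619
t 25.67 pos [ 0.5152 -0.2617  0.028 ] F [-7.2  3.6 23.9] w 0.0619 q [-0.47  0.57 -0.11  0.89  0.   -0.35]
shift [ 0.001   0.0008 -0.    ] turn [-0.0005  0.0036 -0.0001]
```

Contact at the expected height. Release, lift away, back off and take the final picture.

```bash
python3 -m crank '0 0 0 0 0 0 1;0 0 0 0 0 0 -0.75;0 0 0 0 0 0 -0.75;0 0 0 0 0 0 -0.75;0 0 -0.008 0 0 0 -0.75;0 0 -0.015 0 0 0 -0.75;0 0 -0.03 0 0 0 -0.75;0.005 0 -0.035 0 0 0 -0.75;0.02 0 -0.035 0 0 0 -0.75;0.035 0 -0.025 0 0 0 -0.75;0.035 0 0 0 0 0 -0.75;0.035 0 0 0 0 0 -0.75;0.035 0 0 0 0 0 -0.75;0 0 0 0 0 0 -0.75;0 0 0 0 0 0 -0.75;0 0 0 0 0 0 -0.75'; python3 d.py;  python3 - <<'E'
from h import *
I={n:viewer.camera(n) for n in("top","side")}
cv2.imwrite("pics/top12.png",I["top"][:,:,::-1])
b=(-.055,.055,-.032,.032,.005,.025)
print("A",fit(I,{"top":(250,306,218,290)},"o",b,(.4915,-.015,-.13)))
print("B",fit(I,{"top":(375,432,195,268)},"o",b,(.538,-.263,-.12)))
o=np.zeros((600,800,3),np.uint8)
o[:300]=cv2.resize(I["top"][165:300,120:460],(800,300),interpolation=2); o[300:,:500]=cv2.resize(I["side"][110:365,195:425],(500,300))
o[300:,500:]=cv2.resize(I["side"][140:205,305:400],(300,300))
cv2.imwrite("pics/p12.png",o[:,:,::-1])
E
```

```text
clock: 27.0
eef_pos: [0.3463, -0.2413, 0.1865]
tool_rot: [0.059, 0.998, -0.002, 0.005]
ft_force: [0.6, 1.1, -0.0]
grip_width: 0.0745
t 27.0 pos [ 0.3463 -0.2413  0.1865] F [ 0.6  1.1 -0. ] w 0.0745 q [-0.61  0.12 -0.31  1.13  0.   -0.49]
A (array([ 0.49248793, -0.01399705, -0.13102112]), np.float64(0.07128234898713681))
B (array([ 0.54003147, -0.26420286, -0.11703265]), np.float64(0.06032545176660975))
```

View pics/p12.png

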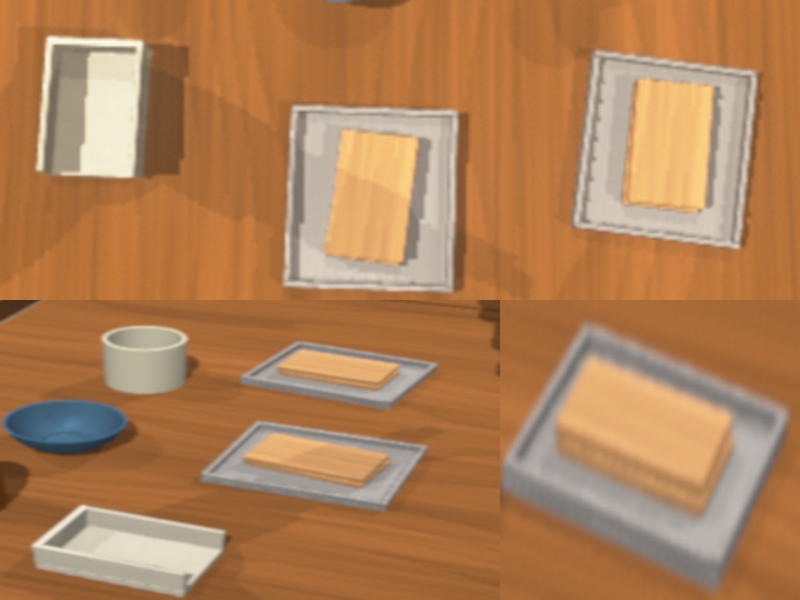

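The caddy is empty. Each tray holds a squarely stacked pair: tray A at (372,195), tray B at (670,145). The arm is clear, so I'm handing in.

```bash
python3 -c "
from workcell import order; print(order.job_done())"
```

```text
the job is handed in; nothing more can be done
None
```

I dealt the three caddy coasters in the order B, A, B and handed the job in at about 27 s. Each was drawn out about 47 mm with the closed fingers, gripped by its long sides, and lowered until it touched before release.

**Last checks:**
- **Caddy:** the final pictures show it empty.
- **Stacks:** each tray holds two coasters, one squarely on the other. In the top view, stack A is centred within about 1 mm of tray A's centre and stack B within about 3 mm of tray B's.
- **Bystanders:** I never went near the mug, jar or bowl. The mug and bowl look upright in the last crop; the jar was mostly outside it, so I didn't check it again.
- **Arm:** it is about 0.19 m up and clear of everything.

**Checks that disagreed:**
- **Side-camera fits:** the fit of tray B's first coaster failed because its colour mask picked up other things. The one for stack A came out about 5 mm from the top view. I relied on the top view and the pictures instead.
- **Forces:** pressing on the coasters read 6 to 10 N while dragging, with peaks of about 35 N at first contact. Setting down read 24 to 36 N at the wrist, all well under the 120 N limit.

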